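# Tap the last corner wedge of a desk crate home and hang its pen cup

## Task

One corner of the plywood desk crate is still loose: with the mallet, tap its started wedge (front left corner, head towards the robot) into its slot with several strokes, drawing the mallet off the wedge between them, until it is fully home and goes no farther. Then lay the mallet down on the cabinet top and hang the blue pen cup by its own hook over the top edge of the crate's front board, cup on the outside, upright and released. Do not push the wedge with the gripper itself, and leave the stapler, mug and other desk things where they are.

Things in the scene. Friction and masses are not known exactly. Their poses are not given: they have to be found in the camera images.
- crate: Open knock-down crate of 12 mm plywood, fixed, 312 mm long (its y) x 200 (x) x 120 high; origin under its centre, -x to its front board (long board nearest the robot, mid-thickness x = -85 mm), +y to its left end. Each board's tenon sticks 45 mm out through the end panel with a dark wedge through it. Notebooks up to 160 mm high fill the rear half; behind the front board 85 mm are free.
- front_rim (a point): Middle of the top edge of the crate's front board, 120 mm above the surface, mid-thickness; axes as the crate's (y along the board). The free edge runs 132 mm either way along y.
- wedge_travel (a joint): How far the loose wedge is in, in m: 0 to 0.005 at the start, fully home against its stop at 0.026. It slides along the crate's +x only; friction holds it where it is left, and it takes about 4 N at first and 6 N near the end to move it. As it goes in, the 2 mm gap at the front of the left end panel closes.
- wedge_head (a point): Centre of the struck end of the loose dark wedge (front left corner), 24.5 mm wide (y) x 16 tall, facing the crate's -x (the robot), 60 mm above the surface; moves with the wedge, axes as the crate's (driven along +x). The wedge is level, 105 mm long, tapers to 14 mm. Fully home its struck end still stands 35 mm in front of the end panel's front edge.
- mallet_head (a point): Centre of the black rubber mallet head, a cylinder 50 mm across and 80 long; both flat ends strike. Mallet axes: y along the head's axis (faces at y = +-40 mm), handle from the head towards -x, z up as it lies. At the start it lies on the surface, this point 25 mm up. Mass about 0.34 kg.
- mallet_grip (a point): Good place to hold the mallet: on the pale handle's centre line 65 mm from the head's centre; handle 22 mm wide (mallet y), 26 tall. Axes as the mallet head's. The handle reaches 240 mm from the head's centre and, lying, slopes 0.05 rad down to the surface; this point is then 21.7 mm up.
- cup_centre (a point): Centre (half-way up, 41 mm) of the open blue pen cup of sheet steel, 50 mm (x) x 48 mm (y) x 82 mm high, walls 2.5 mm, standing upright at the start; +x points to its back, which carries the hook. Mass about 0.12 kg.
- cup_hook (a point): Where the board's edge sits in the cup's hook: middle of the gap, under the bridge, 33.5 mm behind the cup's centre (cup +x), 79 mm above its underside. Hook strip 24 mm wide; gap 18 mm between the cup's back and the tongue; tongue 3 mm thick, reaching 30 mm below this point, tip flared 4 mm outward. Hung, this point is level with the board's top edge.
- mallet: The mallet as a whole; origin under the head's centre, on the surface as it lies.
- cup: The pen cup as a whole; origin at the centre of its underside.
- wedge: The loose wedge as a whole.
- spare_wedge: Spare dark wooden wedge lying loose, 105 x 25 x 16 mm; leave alone.
- mug: White mug, 80 mm across, 92 mm high; leave alone.
- stapler: Grey and black stapler, 135 x 34 x 50 mm; leave alone.
- tape_roll: Clear tape roll lying flat, 76 mm across, 24 mm high; leave alone.
- notes: Yellow sticky-note pad, 74 x 74 x 14 mm; leave alone.
- glue_stick: White glue stick with orange cap, standing, 27 mm across, 90 mm high; leave alone.
- highlighter: Flat green highlighter with a black cap, 107 x 26 x 16 mm; leave alone.
Mind the look-alikes: they are no part of the job. Of the things shaped like the cup, the blue one is meant.

How it is judged:
On the way, in this order (a step that is already met when the one before it is completed fails the run):
1. the mallet strikes the wedge (contact force between mallet and wedge above 1.5 N), for 0.02 s.
2. the wedge is part-way in and the mallet is off it (value of joint wedge_travel between 0.007 and 0.0235 m and contact force between mallet and wedge below 0.1 N), for 0.1 s.
3. the wedge is fully home and the mallet is off it (value of joint wedge_travel above 0.0245 m and contact force between mallet and wedge below 0.1 N), for 0.2 s.
4. the mallet lies on the surface, let go (height (world z) of mallet_head below 0.03 m and height (world z) of mallet_grip below 0.035 m and contact force between mallet and the fingers below 0.1 N and linear speed of mallet below 0.03 m/s), for 0.2 s.
5. the cup hangs by its hook on the front board, let go (x of cup_hook in the frame of front_rim between -0.006 and 0.006 m and z of cup_hook in the frame of front_rim between -0.003 and 0.003 m and y of cup_hook in the frame of front_rim between -0.132 and 0.132 m and x of cup_centre in the frame of front_rim below -0.02 m and angle between cup_centre's own z axis and vertical below 0.12 rad and contact force between cup and crate above 0.4 N and contact force between cup and the fingers below 0.1 N and linear speed of cup below 0.02 m/s), for 0.2 s.
At the end, for the whole second after the job is handed in: The wedge is within 1.5 mm of home; the cup hangs still outside the front board, tilted under 0.12 rad, its hook point within 6 mm of the board's middle plane, 3 mm of its edge height and on its length, borne by the crate and let go; the mallet lies still on the surface (all of step 5 and value of joint wedge_travel above 0.0245 m and height (world z) of mallet_head below 0.03 m and height (world z) of mallet_grip below 0.035 m and linear speed of mallet below 0.02 m/s); the robot touches nothing.
It fails at once if the gripper or arm pushes the wedge itself (contact force between any of the fingers, the arm and wedge above 2 N).
It fails at once if a bystander is moved more than 25 mm (distance of any of spare_wedge, mug, stapler, tape_roll, notes, glue_stick, highlighter from where it was at the start of the episode above 0.025 m).
It also fails if it takes over 58 s, if anything falls off the work surface, if the arm or the gripper's body presses on something with over 40 N, if the wrist force passes 120 N, or if a joint passes its speed limit or range.

## Robot

A 6-joint arm with a two-finger parallel gripper is mounted at the origin on the work surface. World frame = base frame: x ahead of the robot, y to its left, z up, the work surface at z = 0. Lengths are in m, angles in rad, forces in N, time in s.
With the tool pointing down it reaches from about 0.375 to 0.975 m from the base axis. Payload 3.8 kg.
Tool frame: the origin (TCP) lies midway between the tips of the shut fingers; the grasp point (between the pads) lies 19 mm behind it; z points along the fingers, y is the direction in which the jaws open and shut (so a half turn about z gives the same grasp; the last joint's range is limited). The gripper opens to 85 mm and grips with 20 to 120 N. Pads are 22 mm wide; open, the fingers measure 114 mm over their backs; the gripper's body (76 mm by 85 mm) begins 54 mm behind the grasp point. The pads swing forward as they close: fully open they stand 13 mm farther back than shut.
Start: joints at [1.128, 0.264, 1.604, -0, 1.274, -0.037], TCP at [0.266, 0.62, 0.231] pointing down, gripper open.
Joint ranges: [-2.63, 2.63], [-0.94, 2.18], [0.31, 2.57], [-1.31, 4.45], [0, 2.66], [-2.55, 2.55]. Speed limits (rad/s): [2.57, 2.57, 3.14, 3.14, 3.14, 3.14].

## Interface

Orientations are given as a rotation vector (axis times angle).
In Python, from workcell import bot gives the robot as it stands.
- The arm moves only by the tool arm_command, never from a script. Its argument "targets" is text: rows parted by semicolons, each of 7 numbers parted by spaces: the shift along the tool's x, y, z in mm, then the turn, a rotation vector about the tool's x, y, z in degrees, then the opening, from 0 (shut) to 1 (fully open). A call has 1 to 10 rows; each row is the pose to reach, as a shift and turn from the pose commanded when the call began, along the tool's axes at that moment; what a row does not reach only later rows make up. A row lasts 1/12 s, in which the tool goes at most 41.7 mm and 7.16 degrees, less where a joint would pass 70% of its speed; a pose out of reach is approached as far as the arm can. A call with a gripper value outside its range is refused whole. The fingers move at their own pace and stop on an object; "newtons" is the grip in N (left out, the last holds). Time passes only in rows, so rows that repeat a pose let the fingers close. It gives the time, the measured TCP pose, the force and the opening at its end, in the units of the state.
- bot.read_state(): the state, without advancing time (a new reading comes with each control period).
- bot.read_camera(name): name is "side" or "top" or "wrist"; returns (picture, depth): 480x640x3 uint8, blue, green, red; 480x640 float32, m along the optical axis (not along the pixel's ray), 0 where there is no reading.
- bot.camera_params(name): a dict with "fov_y" (degrees; the focal length in pixels is half the picture's height over the tangent of half this angle, whatever the lens; pixels are square), "cx", "cy" (the principal point, pixels), "xyz" and "rotation" of the camera in the world; the wrist camera has in their place "T_tool_cam" (4x4, takes a point from camera to tool coordinates, whose origin is the TCP and whose axes are the flange's). Camera axes: x right, y up, looking along -z (the intrinsics and any distortion apply to the point x, -y, -z); pixel columns grow to the right and rows downward; lengths in m; the calibration is good to about 2 mm. A picture is of the moment at which its call begins: read the wrist's pose just before it. camera_params takes no time and is no camera call.
- bot.finish_job(): hands the job in, once; it reports no verdict.
The state is a dict: "time": time; "q": joint angles; "joint_vel": joint speeds; "joint_torque": joint torques, N m; "tool_pos": TCP position; "tcp_rot": TCP orientation; "wrist_force": force on the tool from outside, world axes, zero at the start; "torque": the same for the moment, N m; "width": opening from 0.0 (shut) to 1.0 (fully open).
Only numpy, scipy, OpenCV 4.12 (cv2) and the standard library are available. Lean on these libraries where they do the work, as an engineer would, in place of code of your own. Each camera call takes 0.05 s, during which the arm holds its last target.

## Working session

There is one attempt and no reset: what is moved stays moved. The work goes in short steps, Python scripts to look and compute and a tool call to move; the robot and the scene stay as the last step left them, time stands still between calls to the robot, and variables do not carry over. Pictures are saved under pics/ and viewed, and the job is handed in when it is done.

Besides the shell and the picture viewer there is one more tool, called after "Emit:" as name(argument=value, ...), one argument or row to a line, values as JSON. arm_command: Moves the arm, as the interface text tells. Its arguments: {"type":"object","properties":{"targets":{"type":"string"},"newtons":{"type":"number"}},"required":["targets"]}

```bash
mkdir -p pics; ls; cat > h.py <<'E'
import numpy as np, cv2, json
from scipy.spatial.transform import Rotation as R
from workcell import bot
def shot(cam,name):
    st=bot.read_state(); im,d=bot.read_camera(cam)
    cv2.imwrite(f'pics/{name}.png',im); np.savez(f'pics/{name}.npz',im=im,d=d,tp=st['tool_pos'],tr=st['tcp_rot'])
    return im,d,st
E
python3 - <<'E'
from h import *
for c in ['side','top','wrist']:
    shot(c,c+'0'); print(c,bot.camera_params(c))
print(bot.read_state())
E
```

```text
pics
side {'fov_y': 50.4554426686728, 'cx': 322.35328167425126, 'cy': 238.74336115506026, 'xyz': array([ 0.32223834, -0.8900969 ,  0.84456863]), 'rotation': array([ 0.86475916, -0.12411476, -0.24050602])}
top {'fov_y': 51.80660363527468, 'cx': 323.2534031495176, 'cy': 232.66358133675354, 'xyz': array([ 0.31814237, -0.03392895,  1.12729118]), 'rotation': array([ 0.17237561, -0.18576137, -1.58563365])}
wrist {'fov_y': 70.53590951803987, 'cx': 317.2585551400162, 'cy': 230.04760127849033, 'T_tool_cam': array([[ 3.68623076e-04,  9.49693934e-01,  3.13179333e-01,
         7.93546709e-02],
       [ 9.99998664e-01,  1.48602243e-04, -1.62765923e-03,
        -9.31721041e-04],
       [-1.59231725e-03,  3.13179515e-01, -9.49692611e-01,
        -1.41996313e-01],
       [ 0.00000000e+00,  0.00000000e+00,  0.00000000e+00,
         1.00000000e+00]])}
{'time': 0.15, 'q': array([ 1.12812723e+00,  2.64602210e-01,  1.60508204e+00, -1.32131664e-05,
        1.27371138e+00, -3.68634539e-02]), 'joint_vel': array([-2.80882543e-05, -3.26406685e-03, -3.88605046e-03, -2.14277297e-03,
       -5.60945424e-04,  9.96304905e-04]), 'joint_torque': array([ 6.03572171e-04, -5.15905881e+01, -3.67960060e+01, -2.63154789e-04,
        8.07267206e-03, -1.06693508e-05]), 'tool_pos': array([0.26619632, 0.61966135, 0.2302214 ]), 'tcp_rot': array([-6.32983149e-01, -3.07673791e+00,  2.75543694e-03]), 'wrist_force': array([ 0.23146328, -0.07991626, -0.10000556]), 'torque': array([ 0.02240351, -0.0232501 ,  0.03442096]), 'width': 0.9993451173973354}
```

View pics/top0.png

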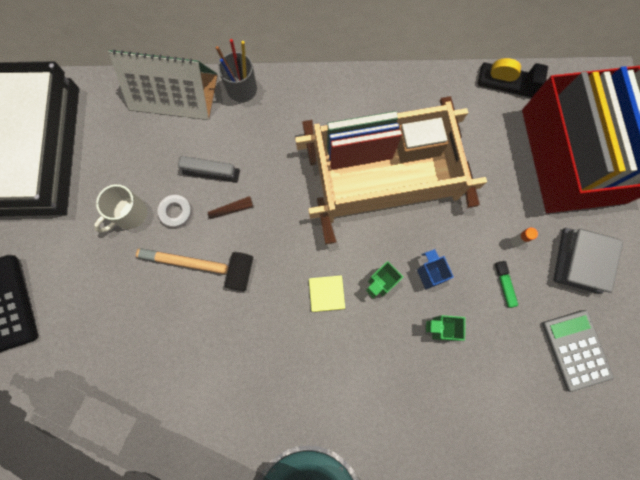

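View pics/side0.png

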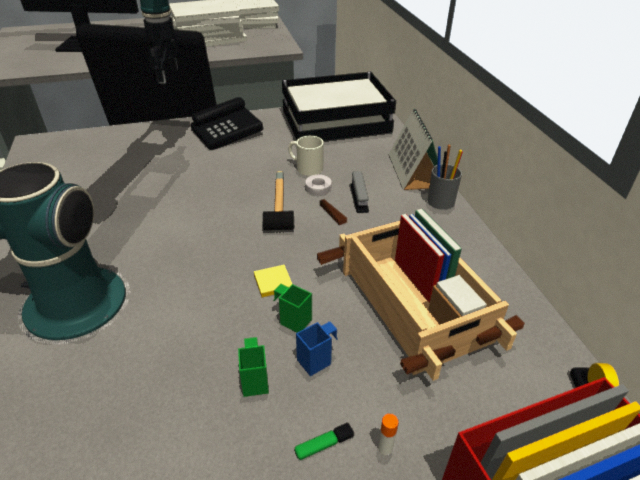

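View pics/wrist0.png

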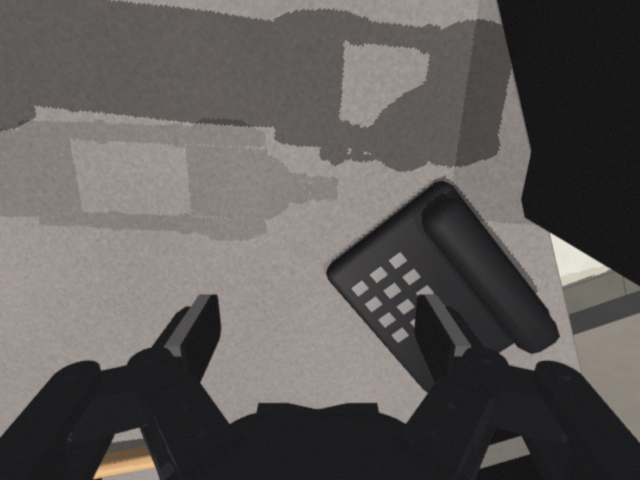

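The top view shows the mallet (head at about (238,271), handle to the left), the crate with its loose wedge at about (328,231), and the blue cup at about (435,268) between two green ones. Next I deproject these.

```bash
cat >> h.py <<'E'
def cam_pose(cam,tp=None,tr=None):
    p=bot.camera_params(cam)
    if cam=='wrist':
        T=np.eye(4);T[:3,:3]=R.from_rotvec(tr).as_matrix();T[:3,3]=tp
        C=T@p['T_tool_cam'];Rm,t=C[:3,:3],C[:3,3]
    else: Rm,t=R.from_rotvec(p['rotation']).as_matrix(),p['xyz']
    return Rm,t,240/np.tan(np.radians(p['fov_y']/2)),p['cx'],p['cy']
def cloud(cam,name):
    z=np.load(f'pics/{name}.npz');Rm,t,f,cx,cy=cam_pose(cam,z['tp'],z['tr'])
    v,u=np.mgrid[:480,:640];d=z['d']
    P=np.stack([(u-cx)/f*d,-(v-cy)/f*d,-d],-1)@Rm.T+t
    P[d==0]=np.nan
    return z['im'],P
def ray(cam,name,u,v,zh):
    z=np.load(f'pics/{name}.npz');Rm,t,f,cx,cy=cam_pose(cam,z['tp'],z['tr'])
    w=Rm@np.array([(u-cx)/f,-(v-cy)/f,-1]);return t+w*(zh-t[2])/w[2]
E
python3 - <<'E'
from h import *
np.set_printoptions(precision=4,suppress=True)
for cam in ['top','side']:
    im,P=cloud(cam,cam+'0')
    hsv=cv2.cvtColor(im,cv2.COLOR_BGR2HSV)
    z=P[...,2]
    print(cam,'table',[ (u,v,P[v,u].round(4)) for u,v in ([(100,330),(300,400),(500,400),(280,150),(380,230)] if cam=='top' else [(200,300),(230,240),(350,300),(380,200)])])
    blue=((hsv[...,0]>105)&(hsv[...,0]<130)&(hsv[...,1]>120)).astype(np.uint8)
    blk=((im.max(-1)<45)).astype(np.uint8)
    for nm,m in [('blue',blue),('black',blk)]:
        n,l,s,c=cv2.connectedComponentsWithStats(m)
        for i in range(1,n):
            if s[i,4]>150:
                Q=P[l==i];print(nm,c[i].round(0),s[i],np.nanmin(Q,0),np.nanmax(Q,0))
E
```

```text
top table [(100, 330, array([ 0.3666,  0.4576, -0.0012])), (300, 400, array([0.2073, 0.0124, 0.0008])), (500, 400, array([ 0.1972, -0.4218,  0.0019])), (280, 150, array([0.7859, 0.0536, 0.0041])), (380, 230, array([ 0.5825, -0.1799, -0.0003]))]
blue [628. 114.] [ 609   67   31  119 1333] [ 0.6508 -0.6973  0.0806] [ 0.87   -0.6653  0.2149]
blue [435. 269.] [424 250  29  36 474] [ 0.4415 -0.3188 -0.0045] [ 0.5167 -0.2602  0.086 ]
black [ 49. 144.] [   0   62   78  155 3742] [0.6324 0.5498 0.0002] [0.9655 0.712  0.1253]
black [515.  81.] [ 478   64   69   34 1226] [ 0.883  -0.5902 -0.0042] [ 0.9985 -0.4409  0.1226]
black [581. 120.] [562  77  38  86 881] [ 0.6784 -0.6064  0.1146] [ 0.8607 -0.5841  0.2034]
black [592. 167.] [576 154  30  26 214] [ 0.6433 -0.6126  0.1132] [ 0.7082 -0.5993  0.2013]
black [571. 275.] [557 252  39  41 201] [ 0.4257 -0.6611  0.001 ] [ 0.5173 -0.5746  0.0231]
black [ 15. 304.] [   0  256   38   96 2099] [0.3258 0.5897 0.0066] [0.5315 0.6669 0.0566]
black [301. 476.] [284 471  34   9 205] [ 0.0557 -0.0219  0.0169] [0.0716 0.0463 0.0781]
side table [(200, 300, a
[... 1225 characters left out ...]
 19 561] [0.4474 0.1128 0.0004] [0.5261 0.1598 0.0569]
black [ 50. 244.] [ 27 231  45  26 487] [-0.0037 -0.0888  0.1832] [ 0.0548 -0.042   0.2572]
black [ 86. 273.] [  59  240   55   66 1459] [ 0.0186 -0.0638  0.0014] [0.0819 0.1225 0.1718]
black [ 32. 284.] [ 19 264  27  52 434] [-0.1219 -0.0668 -0.0003] [-0.0077  0.102   0.1691]
black [464. 328.] [449 320  30  16 151] [ 0.7189 -0.3597  0.087 ] [ 0.7847 -0.3475  0.1072]
black [579. 376.] [570 368  19  19 279] [ 0.9405 -0.4806  0.0006] [ 0.9814 -0.4442  0.0288]
black [343. 432.] [334 424  19  18 235] [ 0.4702 -0.4683  0.0083] [ 0.5001 -0.4425  0.0219]
black [490. 452.] [482 436  18  33 172] [ 0.6439 -0.6193  0.122 ] [ 0.6468 -0.6069  0.2033]
```

```bash
python3 - <<'E'
from h import *
im=cv2.imread('pics/top0.png')[80:340,120:500]
cv2.imwrite('pics/topz.png',cv2.resize(im,(798,546),interpolation=cv2.INTER_CUBIC))
im=cv2.imread('pics/side0.png')[160:410,220:540]
cv2.imwrite('pics/sidez.png',cv2.resize(im,(768,600),interpolation=cv2.INTER_CUBIC))
E
```

```text
(no output)
```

View pics/topz.png

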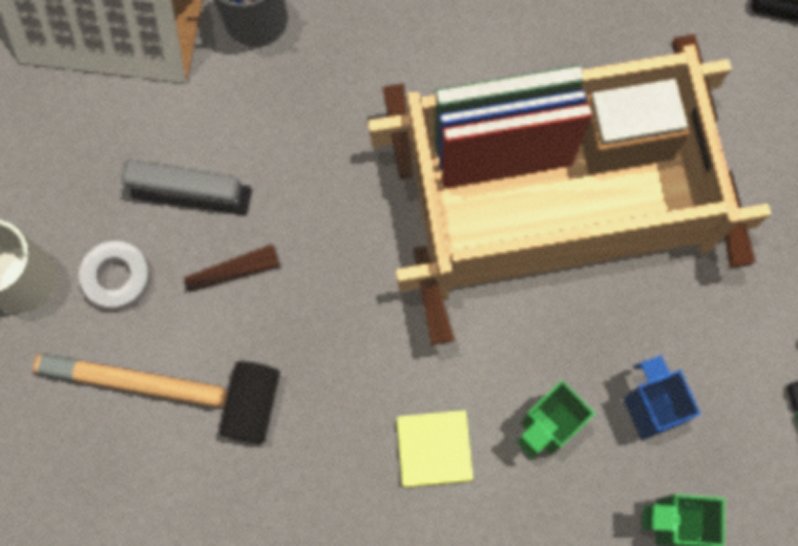

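View pics/sidez.png

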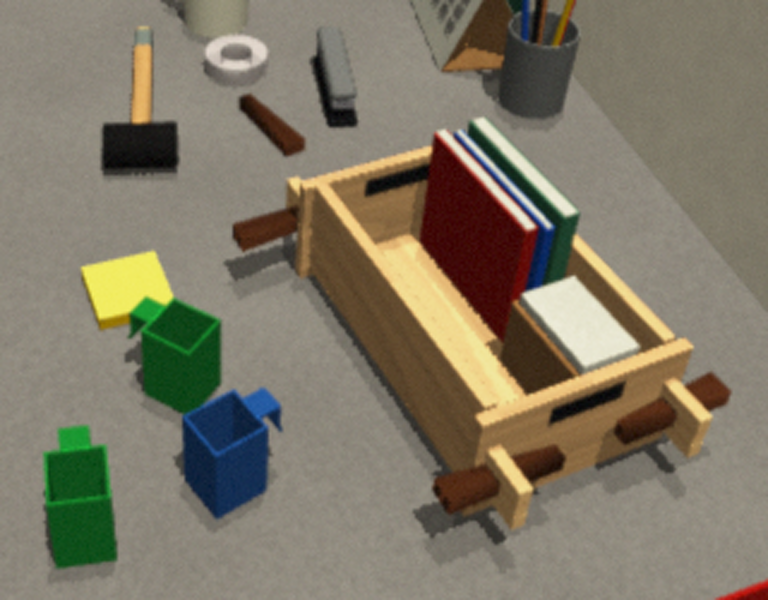

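```bash
python3 - <<'E'
from h import *
np.set_printoptions(precision=4,suppress=True)
def rect(Q):
    (c,s,a)=cv2.minAreaRect((Q[:,:2]*1000).astype(np.float32)); return np.round(c,1),np.round(s,1),round(a,2)
for cam in ['top','side']:
    im,P=cloud(cam,cam+'0');hsv=cv2.cvtColor(im,cv2.COLOR_BGR2HSV);z=P[...,2]
    box=(P[...,0]>0.55)&(P[...,0]<0.95)&(P[...,1]>-0.42)&(P[...,1]<0.1)
    wood=(hsv[...,0]>8)&(hsv[...,0]<28)&(hsv[...,1]>70)&(hsv[...,2]>110)&box
    Q=P[wood&(z>0.113)&(z<0.127)];print(cam,'rim',len(Q),rect(Q))
    # wedges: dark brown
    br=(hsv[...,0]<18)&(hsv[...,1]>90)&(hsv[...,2]<120)&(z>0.03)&(z<0.1)&box&(im.max(-1)>25)
    n,l,s,c=cv2.connectedComponentsWithStats(br.astype(np.uint8))
    for i in range(1,n):
        if s[i,4]>60:
            Q=P[l==i];print('wedge',c[i].round(),s[i],rect(Q),np.percentile(Q[:,2],[5,50,95]))
    # mallet
    mb=(P[...,0]>0.4)&(P[...,0]<0.58)&(P[...,1]>0.08)&(P[...,1]<0.42)
    head=mb&(im.max(-1)<60)&(z>0.008); Q=P[head];print('head',len(Q),rect(Q),np.percentile(Q[:,2],[2,50,98]),Q.mean(0))
    hd=mb&(hsv[...,0]>8)&(hsv[...,0]<25)&(hsv[...,1]>70)&(z>0.008);Q=P[hd];print('handle',len(Q),rect(Q),np.percentile(Q[:,2],[5,50,95]))
    blue=(hsv[...,0]>105)&(hsv[...,0]<130)&(hsv[...,1]>100)&(P[...,0]<0.56)&(P[...,0]>0.4)&(P[...,1]<-.2)&(P[...,1]>-.36)
    Q=P[blue&(z>0.07)];print('cup top',len(Q),rect(Q),np.percentile(Q[:,2],[5,50,95]))
    Q=P[blue];print('cup all',len(Q),rect(Q))
E
```

```text
top rim 2045 (array([ 725.8, -199. ]), array([199.9, 314.8]), 9.16)
wedge [403. 152.] [ 331  113  131   64 1696] (array([ 775. , -220.6]), array([290.4, 143.7]), 80.58) [0.0345 0.0689 0.097 ]
wedge [308. 127.] [303 120  11  15 123] (array([813.6, -16.3]), array([34.9, 20.5]), 9.51) [0.0649 0.0682 0.0715]
wedge [310. 149.] [297 140  22  25 232] (array([754.2, -18.3]), array([53.4, 43.1]), 17.43) [0.0447 0.0672 0.0727]
wedge [322. 195.] [318 173  10  33  87] (array([667. , -40.3]), array([79.6, 20.1]), 7.8) [0.0352 0.0668 0.0755]
wedge [396. 203.] [ 310  184  173   55 1621] (array([ 615.7, -216.5]), array([ 65.1, 394.1]), 12.22) [0.0357 0.0672 0.0952]
head 748 (array([487. , 145.2]), array([46.9, 77.2]), 78.43) [0.0298 0.0459 0.0525] [0.4849 0.1436 0.0444]
handle 783 (array([515.7, 274. ]), array([216.9,  22.5]), 78.09) [0.0224 0.0308 0.0368]
cup top 256 (array([ 482.1, -285.9]), array([70.6, 47.5]), 19.77) [0.0716 0.081  0.0844]
cup all 716 (array([ 480. , -288.7]), array([74.3, 55.8]), 5.83)
side rim 2049 (array([ 726.9, -198.8]), array([200.1, 316.9]), 9.34)
wedge [423. 281.] [ 375 
[... 332 characters left out ...]
58]
wedge [515. 323.] [506 315  18  16 171] (array([ 872.9, -345.5]), array([32.5, 24.6]), 17.03) [0.0587 0.0704 0.0733]
wedge [493. 335.] [471 321  39  29 474] (array([ 810.2, -365.4]), array([54.6, 45.1]), 7.99) [0.0423 0.0691 0.0777]
wedge [445. 352.] [433 345  23  16 225] (array([ 716.1, -370.7]), array([60., 24.]), 7.7) [0.0578 0.0699 0.0725]
head 554 (array([488.1, 136.2]), array([35.9, 78. ]), 78.61) [0.013  0.0414 0.0541] [0.4872 0.1308 0.0391]
handle 295 (array([512.1, 251.1]), array([266.6,  45.6]), 77.19) [0.0236 0.0346 0.0434]
cup top 514 (array([ 483.9, -286.5]), array([72.3, 49.7]), 19.75) [0.0712 0.0816 0.0863]
cup all 1509 (array([ 484. , -286.8]), array([72.9, 50.5]), 19.82)
```

```bash
cat >> h.py <<'E'
CR=np.array([0.7263,-0.199,0]);CY=np.radians(9.25)
RC=R.from_euler('z',CY).as_matrix()
E
python3 - <<'E'
from h import *
np.set_printoptions(precision=4,suppress=True)
for cam in ['top','side']:
    im,P=cloud(cam,cam+'0');hsv=cv2.cvtColor(im,cv2.COLOR_BGR2HSV)
    C=(P-CR)@RC
    # board checks
    wood=(hsv[...,0]>8)&(hsv[...,0]<28)&(hsv[...,1]>70)&(hsv[...,2]>110)
    m=wood&(abs(C[...,1])<110)&(C[...,2]>.114)&(C[...,2]<.126)
    for y0 in (-.12,-.06,0,.06,.12):
        k=m&(abs(C[...,1]-y0)<.02)&(C[...,0]<-.05);print('board',y0,np.nanmedian(C[k],0),k.sum(),np.percentile(C[k][:,0],[5,95]) if k.any() else '')
    k=(C[...,0]<-.1)&(C[...,0]>-.19)&(C[...,1]>.14)&(C[...,1]<.21)&(C[...,2]>.04)&(C[...,2]<.075)
    Q=C[k];print('wedge',len(Q),np.percentile(Q,[2,50,98],axis=0))
    for a in np.arange(-.185,-.105,.008):
        q=Q[(Q[:,0]>=a)&(Q[:,0]<a+.008)]
        if len(q):print(round(a,3),len(q),q[:,1].min(),q[:,1].max(),q[:,2].min(),np.median(q[:,2]))
    # neighbours: green cup
    g=(hsv[...,0]>45)&(hsv[...,0]<75)&(hsv[...,1]>120)&(P[...,2]>0.0)
    n,l,s,c=cv2.connectedComponentsWithStats(g.astype(np.uint8))
    for i in range(1,n):
        if s[i,4]>100:Q=P[l==i];print('green',c[i].round(),np.percentile(Q,[2,98],axis=0).round(3).tolist())
E
```

```text
board -0.12 [-0.0859 -0.12    0.1192] 109 [-0.091  -0.0797]
board -0.06 [-0.0857 -0.0608  0.1192] 111 [-0.0912 -0.0801]
board 0 [-0.0859  0.0001  0.119 ] 113 [-0.091  -0.0796]
board 0.06 [-0.0854  0.0598  0.1196] 108 [-0.0911 -0.0801]
board 0.12 [-0.0857  0.1206  0.1195] 112 [-0.0913 -0.0799]
wedge 287 [[-0.1594  0.1531  0.0533]
 [-0.1326  0.1663  0.0674]
 [-0.1005  0.1771  0.0716]]
-0.161 49 0.15275619834616455 0.17719799012691903 0.05091913962014029 0.06652955162115283
-0.153 37 0.1536817250809758 0.17656574419030335 0.06313307488607213 0.06742589482004126
-0.145 37 0.15466292295465836 0.1772258227353879 0.060504762315756425 0.0668170481130932
-0.137 37 0.15551454019934413 0.1773505987875162 0.06115997163243915 0.06741387395780364
-0.129 34 0.15625737935312342 0.17658443552411981 0.06236997798549028 0.06818639296819974
-0.121 36 0.15690620031943792 0.1771480449002856 0.05497766512832093 0.06822421505458533
-0.113 29 0.15891619427428755 0.17710660278508358 0.05039659550435861 0.06746284491088718
green [382. 282.] [[0.428, -0.209, 0.0], [0.487, -0.143, 0.085]]
green [508. 290.] [[0.4
[... 684 characters left out ...]
72111504899424 0.17905418255277747 0.053574597874475285 0.06909930188754566
-0.137 39 0.15385015797670099 0.17835353496192263 0.05470118715951512 0.07006014247445803
-0.129 34 0.15498937456761688 0.17659780219248894 0.053489144821240356 0.06880348120498427
-0.121 37 0.15373738402956474 0.17820540804417628 0.05482147823539642 0.06998394631192563
-0.113 36 0.15641547814047604 0.17880856644359364 0.055585657082591236 0.06897232350421985
green [444. 249.] [[0.769, -0.21, 0.09], [0.805, -0.071, 0.158]]
green [294. 306.] [[0.43, -0.212, 0.007], [0.493, -0.147, 0.086]]
green [253. 368.] [[0.329, -0.337, 0.006], [0.376, -0.271, 0.086]]
green [316. 445.] [[0.399, -0.479, 0.009], [0.47, -0.451, 0.02]]
```

```bash
cat >> h.py <<'E'
def rel(pos,yaw_y,tilt=None):
    """shift mm & turn deg from current measured pose to TCP pos, pointing down, tool y at yaw_y deg"""
    st=bot.read_state();R0=R.from_rotvec(st['tcp_rot'])
    a=np.radians(yaw_y);y=np.array([np.cos(a),np.sin(a),0]);z=np.array([0,0,-1.]);x=np.cross(y,z)
    R1=R.from_matrix(np.stack([x,y,z],1))
    s=R0.inv().apply(np.array(pos)-st['tool_pos'])*1000;r=np.degrees((R0.inv()*R1).as_rotvec())
    print('shift',s.round(1),'turn',r.round(2),'n',np.linalg.norm(s)/41.7,np.linalg.norm(r)/7.16);return s,r
def ccoord(p): return RC@np.array(p)+CR
E
python3 - <<'E'
from h import *
rel([0.500,0.2085,0.13],-12)
E
```

```text
shift [-377.1 -285.3  100.7] turn [-9.000e-02  7.000e-02  7.875e+01] n 11.594473533475421 10.998509546847444
```

Emit:
arm_command(
  targets="-377 -285 60 0 0 78.8 1;-377 -285 60 0 0 78.8 1;-377 -285 60 0 0 78.8 1;-377 -285 60 0 0 78.8 1;-377 -285 60 0 0 78.8 1;-377 -285 60 0 0 78.8 1;-377 -285 60 0 0 78.8 1;-377 -285 60 0 0 78.8 1;-377 -285 60 0 0 78.8 1;-377 -285 60 0 0 78.8 1",
)

```text
time: 0.98
tool_pos: [0.4714, 0.259, 0.1785]
tcp_rot: [-2.32, -2.118, 0.0]
wrist_force: [0.3, -0.4, -0.1]
width: 0.999
```

```bash
python3 - <<'E'
from h import *
rel([0.500,0.2085,0.16],-12)
E
```

```text
shift [-47.7  33.1  18.5] turn [-0.   -0.    6.79] n 1.46162117268665 0.9480225915844726
```

Emit:
arm_command(
  targets="0 0 0 0 0 0 1;0 0 0 0 0 0 1",
)

```text
time: 1.15
tool_pos: [0.4715, 0.2588, 0.1781]
tcp_rot: [-2.318, -2.12, 0.002]
wrist_force: [-0.3, -0.2, -0.6]
width: 0.996
```

```bash
python3 - <<'E'
from h import *
rel([0.500,0.2085,0.16],-12)
E
```

```text
shift [-47.5  32.9  18.1] turn [-0.07  0.04  6.91] n 1.4524852911694164 0.9646569034915924
```

Tracking is tight, so the commanded and measured poses agree.

Emit:
arm_command(
  targets="-47.5 33 18 0 0 6.9 1;-47.5 33 18 0 0 6.9 1;-47.5 33 18 0 0 6.9 1",
)

```text
time: 1.4
tool_pos: [0.4998, 0.2095, 0.1594]
tcp_rot: [2.437, 1.982, -0.004]
wrist_force: [-1.5, 0.4, 0.6]
width: 1.003
```

```bash
python3 - <<'E'
from h import *
np.set_printoptions(precision=4,suppress=True)
shot('wrist','w1')
im,P=cloud('wrist','w1');hsv=cv2.cvtColor(im,cv2.COLOR_BGR2HSV);z=P[...,2]
hd=(hsv[...,0]>8)&(hsv[...,0]<25)&(hsv[...,1]>70)&(z>0.008)&(z<0.05)
Q=P[hd][:,:2];print(cv2.minAreaRect((Q*1000).astype(np.float32)),len(Q), np.percentile(P[hd][:,2],[5,50,95]))
hh=(im.max(-1)<50)&(z>.02)&(z<.06)&(P[...,1]<.2);Q=P[hh];print(cv2.minAreaRect((Q[:,:2]*1000).astype(np.float32)),len(Q),np.percentile(Q[:,2],[5,50,95]))
E
```

```text
((608.407958984375, 119.95516967773438), (152.0968780517578, 458.2191467285156), 32.84955596923828) 9340 [0.0139 0.0286 0.0347]
((605.2806396484375, 69.81278228759766), (287.4585876464844, 255.15057373046875), 8.167235374450684) 5297 [0.0275 0.0462 0.0548]
```

View pics/w1.png

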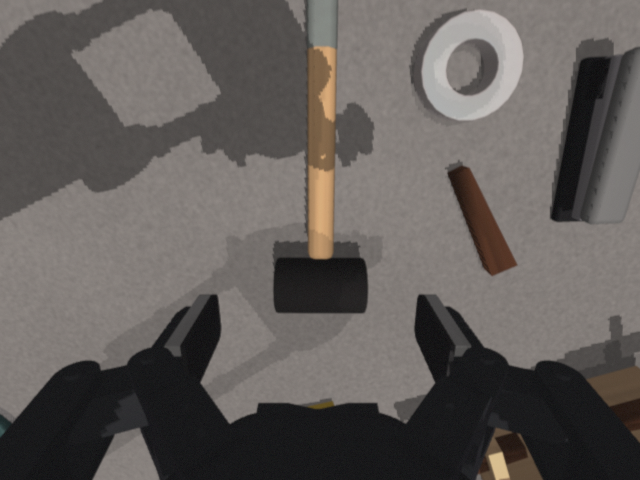

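The wrist view shows the mallet upright in the picture, head at about (320,285) and handle joining at (320,258). It sits centrally between the jaws. I refine with the handle pixels only.

```bash
python3 - <<'E'
from h import *
np.set_printoptions(precision=4,suppress=True)
im,P=cloud('wrist','w1');hsv=cv2.cvtColor(im,cv2.COLOR_BGR2HSV);z=P[...,2]
hd=(hsv[...,0]>8)&(hsv[...,0]<25)&(hsv[...,1]>70)&(z>0.008);hd[:,:290]=0;hd[:,350:]=0;hd[262:]=0
Q=P[hd];r=cv2.minAreaRect((Q[:,:2]*1000).astype(np.float32));print(r)
for v in (60,100,150,200,250):
    k=np.where(hd[v])[0];print(v,k.min(),k.max(),P[v,k.min()],P[v,k.max()])
hh=(im.max(-1)<50);hh[:250]=0;hh[320:]=0;hh[:,:265]=0;hh[:,375:]=0;Q=P[hh];print(cv2.minAreaRect((Q[:,:2]*1000).astype(np.float32)),np.percentile(Q[:,2],[5,50,95]))
rel([0.4998,0.2085,0.01],-12)
E
```

```text
((512.4142456054688, 251.61550903320312), (170.1317596435547, 21.383771896362305), 78.0731201171875)
60 308 336 [0.5183 0.3287 0.023 ] [0.5386 0.3243 0.0238]
100 308 335 [0.5125 0.3015 0.0241] [0.5325 0.2972 0.0276]
150 308 334 [0.5046 0.2651 0.0247] [0.5247 0.2614 0.0297]
200 308 333 [0.4963 0.2261 0.0285] [0.5164 0.2226 0.031 ]
250 309 333 [0.488  0.1836 0.0305] [0.5081 0.1796 0.031 ]
((488.2323913574219, 154.39585876464844), (40.078670501708984, 80.12564849853516), 71.2130355834961) [nan nan nan]
shift [ -2.2   1.2 150.1] turn [-0.1   0.03  0.24] n 3.599170185354237 0.03650937323071379
```

```bash
python3 - <<'E'
from h import *
rel([0.5035,0.2115,0.004],-12)
E
```

```text
shift [  1.5   4.2 156.1] turn [-0.1   0.03  0.24] n 3.743922502221767 0.03650937323071379
```

Emit:
arm_command(
  targets="1.5 4 40 0 0 0 1;1.5 4 80 0 0 0 1;1.5 4 120 0 0 0 1;1.5 4 145 0 0 0 1;1.5 4 155 0 0 0 1;1.5 4 155 0 0 0 1;1.5 4 155 0 0 0 0;1.5 4 155 0 0 0 0;1.5 4 155 0 0 0 0;1.5 4 155 0 0 0 0",
  newtons=90,
)

```text
time: 2.28
tool_pos: [0.5059, 0.2124, 0.0081]
tcp_rot: [2.436, 1.981, 0.006]
wrist_force: [-0.6, -0.2, -0.5]
width: 0.455
```

Emit:
arm_command(
  targets="0 0 0 0 0 0 0;0 0 0 0 0 0 0;0 0 0 0 0 0 0",
)

```text
time: 2.53
tool_pos: [0.5051, 0.212, 0.0076]
tcp_rot: [2.438, 1.981, 0.004]
wrist_force: [-1.8, 0.2, 6.0]
width: 0.237
```

Emit:
arm_command(
  targets="0 0 -20 0 0 0 0;0 0 -50 0 0 0 0;0 0 -80 0 0 0 0;0 0 -100 0 0 0 0;0 0 -100 0 0 0 0",
)

```text
time: 2.95
tool_pos: [0.5077, 0.2127, 0.111]
tcp_rot: [2.435, 1.98, 0.014]
wrist_force: [0.6, 0.5, -3.1]
width: 0.238
```

```bash
python3 - <<'E'
from h import *
np.set_printoptions(precision=4,suppress=True)
shot('wrist','w2')
print(bot.read_state()['width'])
im,P=cloud('wrist','w2')
hh=(im.max(-1)<50)
p=ccoord([-.230,.230,.0]);print(p);rel([p[0],p[1],.11],9.25)
E
```

```text
0.24260557349911055
[ 0.4623 -0.009   0.    ]
shift [-225.4    2.2   -2.3] turn [  0.33  -0.13 -21.04] n 5.406406629546511 2.9383635078854176
```

View pics/w2.png

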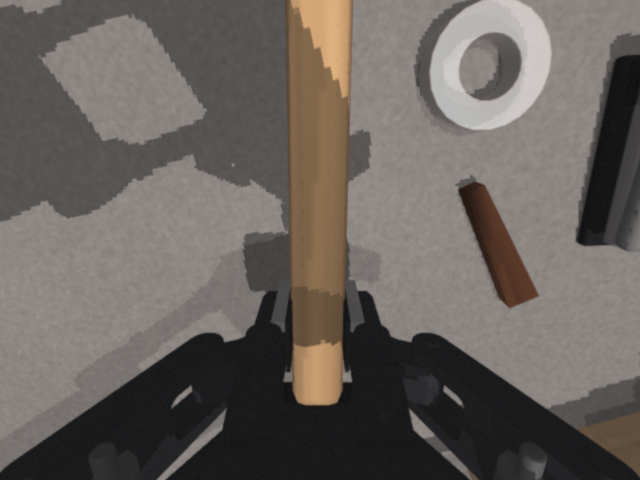

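The mallet is held squarely between the pads, the handle running up the middle of the picture. I move to the front of the wedge.

Emit:
arm_command(
  targets="-225 2 0 0.3 0 -21 0;-225 2 0 0.3 0 -21 0;-225 2 0 0.3 0 -21 0;-225 2 0 0.3 0 -21 0;-225 2 0 0.3 0 -21 0;-225 2 0 0.3 0 -21 0;-225 2 0 0.3 0 -21 0;-225 2 0 0.3 0 -21 0",
)

```text
time: 3.67
tool_pos: [0.4578, -0.0104, 0.1034]
tcp_rot: [-2.035, -2.383, 0.009]
wrist_force: [0.0, -0.3, -3.4]
width: 0.239
```

```bash
python3 - <<'E'
from h import *
np.set_printoptions(precision=4,suppress=True)
for c in ('side','top'):
    shot(c,c+'1');im,P=cloud(c,c+'1')
    C=(P-CR)@RC
    hh=(im.max(-1)<45)&(C[...,1]>.10)&(C[...,1]<.196)&(C[...,0]<-.16)&(C[...,0]>-.3)&(C[...,2]>.05)
    Q=C[hh];print(c,len(Q),np.percentile(Q,[2,50,98],axis=0))
im=cv2.imread('pics/side1.png')[100:400,160:480];cv2.imwrite('pics/side1z.png',cv2.resize(im,(640,600)))
p=ccoord([-.230,.230,.0]);rel([p[0],p[1],.0425],9.25);print(bot.read_state()['tool_pos'])
E
```

```text
side 2591 [[-0.2813  0.137   0.1149]
 [-0.2396  0.1659  0.3523]
 [-0.2034  0.1956  0.4778]]
top 118 [[-0.2748  0.1429  0.1274]
 [-0.2621  0.1493  0.141 ]
 [-0.2283  0.1626  0.1494]]
shift [-0.8  3.8 61.7] turn [-0.44 -0.12 -0.06] n 1.481737609398022 0.06456491078096284
[ 0.4589 -0.0089  0.1042]
```

View pics/side1z.png

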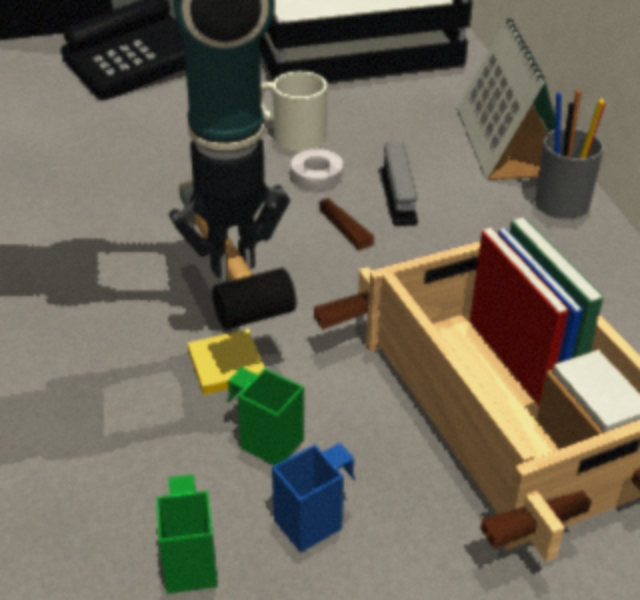

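View pics/top1.png

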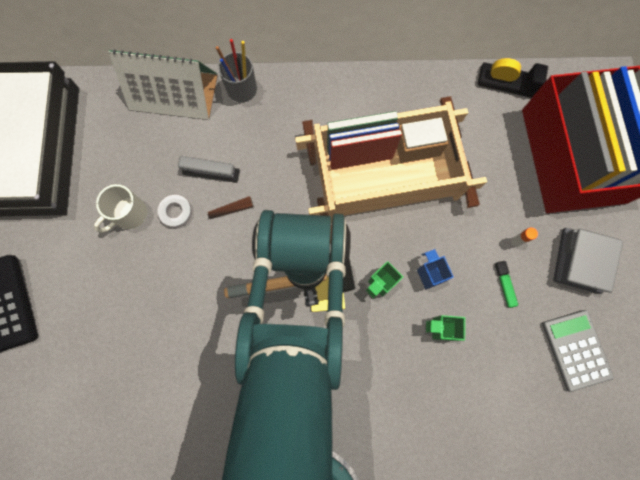

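```bash
python3 - <<'E'
from h import *
np.set_printoptions(precision=4,suppress=True)
im,P=cloud('side','side1');C=(P-CR)@RC
m=np.zeros((480,640),bool);m[233:264,264:310]=1
hh=m&(im.max(-1)<45)&(C[...,2]<.16)&(C[...,1]<.21);Q=C[hh]
print(len(Q),np.percentile(Q,[1,5,50,95,99],axis=0))
for a in np.arange(-.29,-.17,.01):
    q=Q[(Q[:,0]>a)&(Q[:,0]<a+.01)]
    if len(q)>3: print(round(a,3),len(q),q[:,1].min(),q[:,1].max(),q[:,2].min(),q[:,2].max())
st=bot.read_state();print('tcp crate',(st['tool_pos']-CR)@RC)
E
```

```text
843 [[-0.2744  0.1354  0.1088]
 [-0.2738  0.1368  0.1138]
 [-0.2409  0.145   0.1382]
 [-0.2019  0.1675  0.1485]
 [-0.1984  0.1772  0.1499]]
-0.28 120 0.13683230028454058 0.18707421896296622 0.10194877842123609 0.1504993689429959
-0.27 108 0.13486364617774665 0.17468744503781808 0.10979385050415749 0.15069642040322598
-0.26 101 0.13493933230092237 0.1700534980698643 0.1080692103572132 0.1502395384083203
-0.25 103 0.13514851348058834 0.16948737327020022 0.1094426201801402 0.14987557026189938
-0.24 96 0.13456852982011436 0.17013129200276433 0.1098962442914804 0.1502915905782907
-0.23 99 0.13483401795390496 0.16990652158947836 0.10874072346478084 0.15100855298404617
-0.22 96 0.1355787087678825 0.16925926904389785 0.11053257712346767 0.15025951824375253
-0.21 100 0.13536907334525367 0.1684093275870236 0.1063401330415166 0.14936405953457735
-0.2 20 0.13695888528296632 0.16186915386857875 0.11175572863752806 0.1464864118041637
tcp crate [-0.2333  0.2306  0.1042]
```

```bash
python3 - <<'E'
from h import *
p=ccoord([-.222,.2355,.0]);rel([p[0],p[1],.041],9.25)
E
```

```text
shift [ 4.7 11.8 63.1] turn [-0.44 -0.12 -0.06] n 1.5440851339615005 0.06456491078096284
```

Emit:
arm_command(
  targets="4.7 0 30 -0.4 0 0 0;4.7 5 50 -0.4 0 0 0;4.7 11.8 63 -0.4 0 0 0;4.7 11.8 63 -0.4 0 0 0;4.7 11.8 63 -0.4 0 0 0",
)

```text
time: 4.18
tool_pos: [0.4698, -0.0015, 0.0416]
tcp_rot: [-2.032, -2.393, -0.0]
wrist_force: [-0.1, -0.1, -3.2]
width: 0.24
```

```bash
python3 - <<'E'
from h import *
np.set_printoptions(precision=4,suppress=True)
shot('side','side2');im,P=cloud('side','side2');C=(P-CR)@RC
st=bot.read_state();print('tcp crate',(st['tool_pos']-CR)@RC);p=ccoord([-.196,.2355,.0]);rel([p[0],p[1],.041],9.25)
m=(C[...,0]<-.165)&(C[...,0]>-.29)&(C[...,1]<.2)&(C[...,1]>.12)&(C[...,2]>.03)&(C[...,2]<.12)&(im.max(-1)<45);Q=C[m];print(len(Q),np.percentile(Q,[1,5,50,95,99],axis=0))
im=im[180:300,220:380];cv2.imwrite('pics/side2z.png',cv2.resize(im,(800,600)))
E
```

```text
tcp crate [-0.2206  0.2358  0.0426]
shift [-0.4 24.6  1.6] turn [ 0.05 -0.07  0.08] n 0.5923950170851432 0.016061442243528814
789 [[-0.2607  0.1425  0.046 ]
 [-0.2601  0.1437  0.0517]
 [-0.2266  0.1525  0.0773]
 [-0.1889  0.1766  0.0872]
 [-0.185   0.1831  0.0885]]
```

View pics/side2z.png

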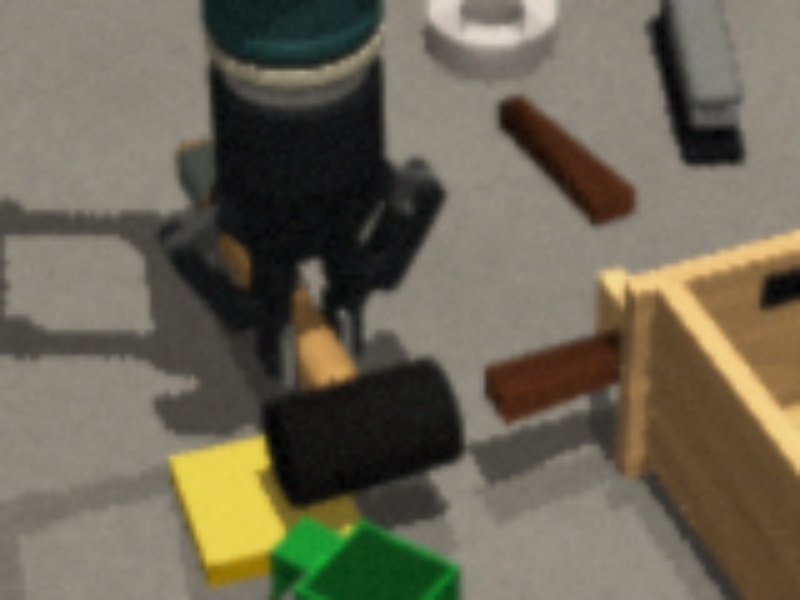

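Emit:
arm_command(
  targets="0 15 1 0 0 0 0;0 24 1 0 0 0 0;0 30 1 0 0 0 0;0 35 1 0 0 0 0;0 35 1 0 0 0 0;0 20 1 0 0 0 0;0 5 1 0 0 0 0;0 5 1 0 0 0 0;0 5 1 0 0 0 0",
)

```text
time: 4.98
tool_pos: [0.4759, -0.002, 0.0421]
tcp_rot: [2.034, 2.391, 0.005]
wrist_force: [0.4, -0.3, -2.5]
width: 0.24
```

```bash
cat >> h.py <<'E'
def wedge(name):
    shot('side',name);im,P=cloud('side',name);C=(P-CR)@RC
    hsv=cv2.cvtColor(im,cv2.COLOR_BGR2HSV)
    m=(C[...,0]<-.1)&(C[...,0]>-.18)&(C[...,1]<.19)&(C[...,1]>.145)&(C[...,2]>.04)&(C[...,2]<.08)&(im.max(-1)>45)&(hsv[...,0]<18)
    Q=C[m];print('wedge end x pct',len(Q),np.percentile(Q[:,0],[0,1,3,5]).round(4))
    st=bot.read_state();print('tcp crate',((st['tool_pos']-CR)@RC).round(4),st['wrist_force'].round(1))
E
python3 - <<'E'
from h import *
np.set_printoptions(precision=4,suppress=True)
wedge('side3')
im=cv2.imread('pics/side3.png')[180:300,220:380];cv2.imwrite('pics/side3z.png',cv2.resize(im,(800,600)))
im,P=cloud('side','side2');C=(P-CR)@RC;hsv=cv2.cvtColor(im,cv2.COLOR_BGR2HSV)
m=(C[...,0]<-.1)&(C[...,0]>-.18)&(C[...,1]<.19)&(C[...,1]>.145)&(C[...,2]>.04)&(C[...,2]<.08)&(im.max(-1)>45)&(hsv[...,0]<18)
print('before',m.sum(),np.percentile(C[m][:,0],[0,1,3,5]))
p=ccoord([-.171,.2355,.0]);rel([p[0],p[1],.041],9.25)
E
```

```text
wedge end x pct 237 [-0.1774 -0.1758 -0.1445 -0.1442]
tcp crate [-0.2145  0.2346  0.0424] [ 0.3 -0.4 -2.6]
before 291 [-0.1587 -0.158  -0.1576 -0.1573]
shift [ 1.  43.5  1.6] turn [ 0.27 -0.02 -0.03] n 1.0447179775477395 0.03804534305437167
```

View pics/side3z.png

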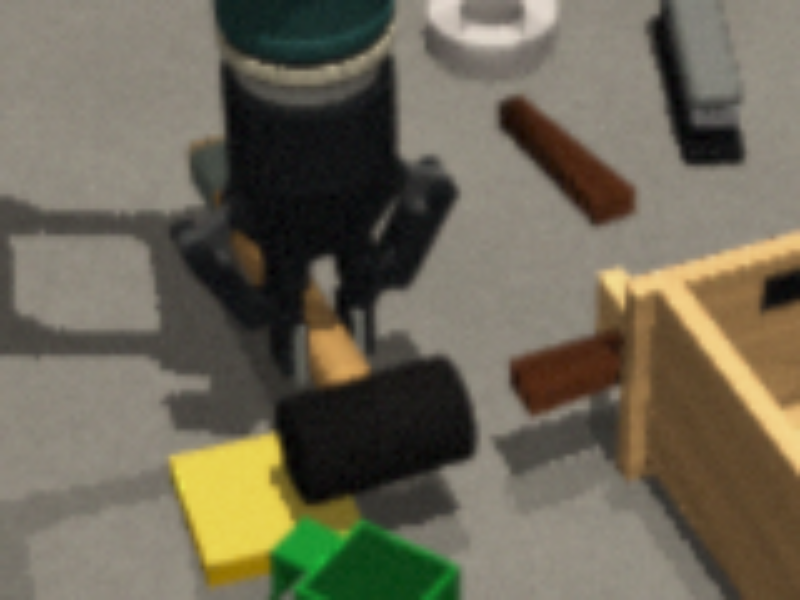

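Stroke 1 drove the wedge about 13 mm: its end went from (487,370) to (512,365) in the zoomed view. The mallet is now off it.

Emit:
arm_command(
  targets="0 15 1 0.2 0 0 0;0 25 1 0.2 0 0 0;0 33 1 0.2 0 0 0;0 38 1 0.2 0 0 0;0 38 1 0.2 0 0 0;0 25 1 0.2 0 0 0;0 12 1 0.2 0 0 0;0 12 1 0.2 0 0 0;0 12 1 0.2 0 0 0",
)

```text
time: 5.78
tool_pos: [0.4875, 0.0001, 0.0407]
tcp_rot: [-2.035, -2.392, -0.0]
wrist_force: [0.3, 0.3, -2.7]
width: 0.239
```

```bash
python3 - <<'E'
from h import *
wedge('side4')
p=ccoord([-.171,.2355,.0]);rel([p[0],p[1],.041],9.25)
E
```

```text
wedge end x pct 194 [-0.1793 -0.1394 -0.1364 -0.1361]
tcp crate [-0.2028  0.2348  0.0411] [-0.2  0.5 -3.4]
shift [ 0.7 31.8  0.1] turn [ 0.02 -0.03 -0.02] n 0.7617604712930619 0.006087827041982179
```

Emit:
arm_command(
  targets="0 12 0 0 0 0 0;0 22 0 0 0 0 0;0 28 0 0 0 0 0;0 32 0 0 0 0 0;0 34 0 0 0 0 0;0 34 0 0 0 0 0",
)

```text
time: 6.33
tool_pos: [0.5174, 0.0052, 0.0393]
tcp_rot: [-2.031, -2.385, 0.012]
wrist_force: [-11.8, -2.8, 5.4]
width: 0.242
```

Emit:
arm_command(
  targets="0 2 0 0 0 0 0;0 3 0 0 0 0 0;0 3 0 0 0 0 0",
)

```text
time: 6.58
tool_pos: [0.5177, 0.0055, 0.0391]
tcp_rot: [-2.03, -2.381, 0.017]
wrist_force: [-18.1, -4.0, 8.8]
width: 0.244
```

Emit:
arm_command(
  targets="0 -12 0 0 0 0 0;0 -30 0 0 0 0 0;0 -40 0 0 0 0 0;0 -40 0 0 0 0 0;0 -40 0 0 0 0 0",
)

```text
time: 7.0
tool_pos: [0.4852, -0.0003, 0.041]
tcp_rot: [-2.035, -2.392, -0.0]
wrist_force: [0.2, 0.2, -2.4]
width: 0.24
```

```bash
python3 - <<'E'
from h import *
wedge('side5')
im=cv2.imread('pics/side5.png')[180:300,220:380];cv2.imwrite('pics/side5z.png',cv2.resize(im,(800,600)))
E
```

```text
wedge end x pct 177 [-0.1798 -0.1434 -0.1332 -0.1329]
tcp crate [-0.2053  0.2347  0.0413] [ 0.1  0.  -3.5]
```

View pics/side5z.png

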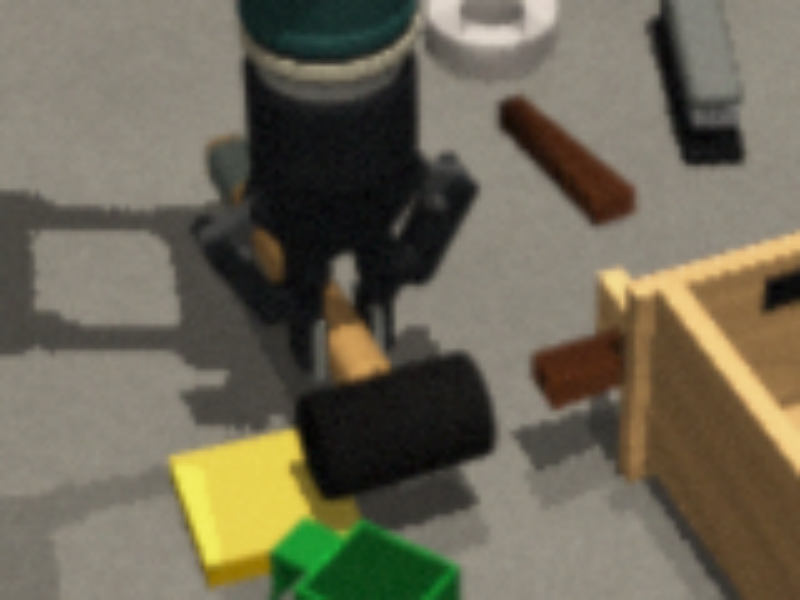

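The wedge is home: its struck end is at -0.133, and the force rose to 18 N with no further travel. Now I put the mallet back near its start place.

```bash
python3 - <<'E'
from h import *
rel([.500,.215,.09],-12)
E
```

```text
shift [210.3  48.4 -48.6] turn [ 0.03 -0.04 21.23] n 5.305284374705449 2.9651520064034522
```

Emit:
arm_command(
  targets="0 0 -30 0 0 0 0;40 10 -49 0 0 4 0;210 48 -49 0 0 21.2 0;210 48 -49 0 0 21.2 0;210 48 -49 0 0 21.2 0;210 48 -49 0 0 21.2 0;210 48 -49 0 0 21.2 0;210 48 -49 0 0 21.2 0;210 48 -49 0 0 21.2 0",
)

```text
time: 7.8
tool_pos: [0.4995, 0.2166, 0.0903]
tcp_rot: [-2.437, -1.981, -0.001]
wrist_force: [-0.3, -0.8, -3.2]
width: 0.237
```

```bash
python3 - <<'E'
from h import *
np.set_printoptions(precision=4,suppress=True)
shot('side','side6');im,P=cloud('side','side6')
m=(P[...,0]>.4)&(P[...,0]<.58)&(P[...,1]>.09)&(P[...,1]<.4)&(P[...,2]>.05)&(P[...,2]<.15)&(im.max(-1)<45)&(P[...,1]<.185);Q=P[m];print(len(Q),np.percentile(Q,[1,5,50,95,99],axis=0))
rel([.500,.215,.010],-12);print(bot.read_state()['tool_pos'])
im=im[140:280,200:380];cv2.imwrite('pics/side6z.png',cv2.resize(im,(770,600)))
E
```

```text
619 [[0.4452 0.1182 0.0916]
 [0.4488 0.1209 0.0979]
 [0.4824 0.1339 0.1239]
 [0.518  0.1545 0.1355]
 [0.5212 0.1598 0.1365]]
shift [-0.1  1.1 80. ] turn [-0.07 -0.01  0.13] n 1.917746901372321 0.020844184935120975
[0.499  0.2153 0.09  ]
```

View pics/side6z.png

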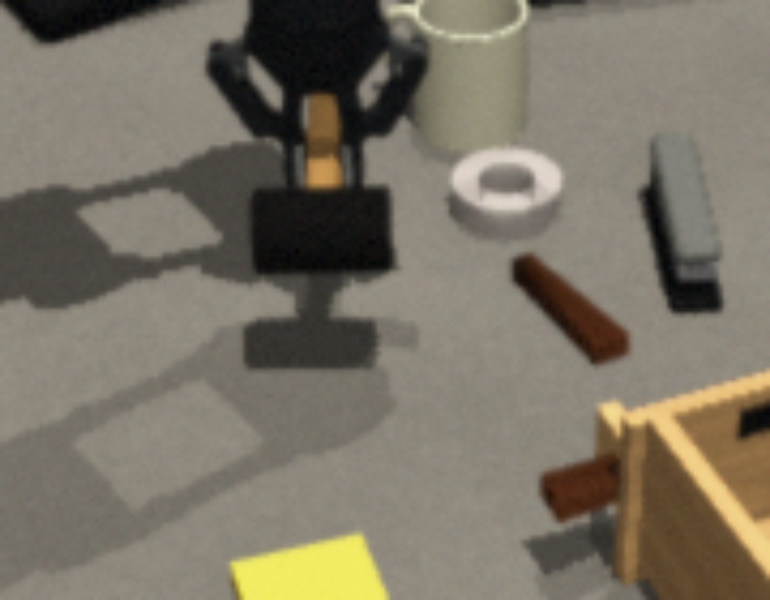

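Emit:
arm_command(
  targets="0 0 40 0 0 0 0;0 0 65 0 0 0 0;0 0 78 0 0 0 0;0 0 81 0 0 0 0;0 0 82 0 0 0 0;0 0 82 0 0 0 0",
)

```text
time: 8.35
tool_pos: [0.498, 0.2132, 0.0078]
tcp_rot: [-2.441, -1.974, 0.004]
wrist_force: [-1.1, -0.2, -3.1]
width: 0.242
```

Emit:
arm_command(
  targets="0 0 0 0 0 0 0.4;0 0 0 0 0 0 0.6;0 0 0 0 0 0 0.8;0 0 0 0 0 0 1;0 0 0 0 0 0 1;0 0 0 0 0 0 1",
)

```text
time: 8.85
tool_pos: [0.4985, 0.2148, 0.0082]
tcp_rot: [-2.44, -1.977, 0.0]
wrist_force: [-0.5, -0.0, 0.2]
width: 0.999
```

Emit:
arm_command(
  targets="0 0 -40 0 0 0 1;0 0 -80 0 0 0 1;0 0 -120 0 0 0 1;0 0 -160 0 0 0 1;0 0 -200 0 0 0 1;0 0 -200 0 0 0 1",
)

```text
time: 9.35
tool_pos: [0.5039, 0.2166, 0.2183]
tcp_rot: [2.438, 1.976, 0.024]
wrist_force: [1.4, 0.5, 1.3]
width: 1.0
```

```bash
python3 - <<'E'
from h import *
np.set_printoptions(precision=4,suppress=True)
shot('side','side7');im,P=cloud('side','side7')
m=(P[...,0]>.4)&(P[...,0]<.58)&(P[...,1]>.09)&(P[...,1]<.4)&(P[...,2]>.005)&(P[...,2]<.15)&(im.max(-1)<45)&(P[...,1]<.185);Q=P[m];print(len(Q),np.percentile(Q,[1,50,99],axis=0))
rel([.4734,-.2895,.21],-70.2);print(bot.read_state()['tool_pos'])
E
```

```text
546 [[0.4439 0.1164 0.0125]
 [0.482  0.1302 0.0419]
 [0.5188 0.1546 0.0548]]
shift [-500.6   76.4    1.7] turn [ 0.24 -0.61 58.24] n 12.143730381454004 8.134871446592298
[0.5024 0.216  0.2145]
```

View pics/side7.png

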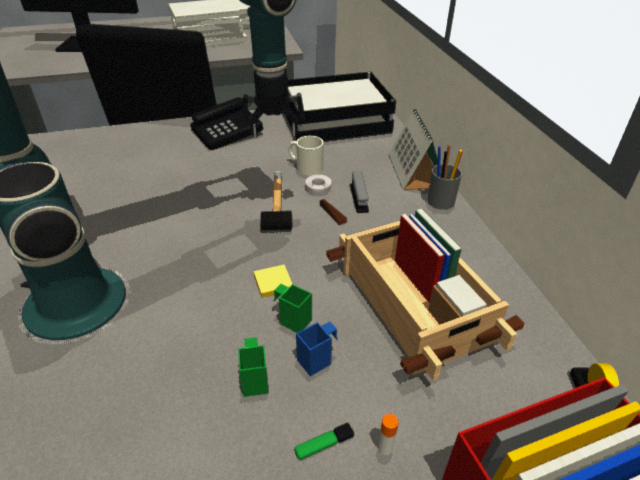

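The mallet lies flat at about (277,222), head top at 0.055, released. Next I go above the cup.

Emit:
arm_command(
  targets="-500 76 2 0.2 -0.6 58.2 1;-500 76 2 0.2 -0.6 58.2 1;-500 76 2 0.2 -0.6 58.2 1;-500 76 2 0.2 -0.6 58.2 1;-500 76 2 0.2 -0.6 58.2 1;-500 76 2 0.2 -0.6 58.2 1;-500 76 2 0.2 -0.6 58.2 1;-500 76 2 0.2 -0.6 58.2 1;-500 76 2 0.2 -0.6 58.2 1;-500 76 2 0.2 -0.6 58.2 1",
)

```text
time: 10.23
tool_pos: [0.4731, -0.203, 0.2046]
tcp_rot: [3.093, 0.539, -0.02]
wrist_force: [1.0, 0.3, 0.2]
width: 1.003
```

Emit:
arm_command(
  targets="-115 0 0 0 0 0 1;-115 0 0 0 0 0 1;-115 0 0 0 0 0 1",
)

```text
time: 10.48
tool_pos: [0.363, -0.2409, 0.205]
tcp_rot: [-3.094, -0.54, 0.024]
wrist_force: [-0.1, -0.7, 1.0]
width: 1.001
```

```bash
python3 - <<'E'
from h import *
rel([.4734,-.2895,.21],-70.2);print(bot.read_state()['tool_pos'])
E
```

```text
shift [87.3 83.1 -6.6] turn [-0.18  0.88 -0.02] n 2.8945221695922516 0.12482415007726883
[ 0.36302356 -0.24091514  0.20495785]
```

I guessed that second shift before seeing the turned axes, so it went the wrong way. It was harmless at 0.2 m height, and I correct it now.

Emit:
arm_command(
  targets="87 83 -6 -0.2 0.9 0 1;87 83 -6 -0.2 0.9 0 1;87 83 -6 -0.2 0.9 0 1;87 83 -6 -0.2 0.9 0 1;87 83 -6 -0.2 0.9 0 1",
)

```text
time: 10.9
tool_pos: [0.4766, -0.2891, 0.2104]
tcp_rot: [3.093, 0.541, 0.003]
wrist_force: [-0.2, 1.1, -0.4]
width: 1.001
```

```bash
python3 - <<'E'
from h import *
np.set_printoptions(precision=4,suppress=True)
shot('wrist','w3');im,P=cloud('wrist','w3');hsv=cv2.cvtColor(im,cv2.COLOR_BGR2HSV);z=P[...,2]
blue=(hsv[...,0]>105)&(hsv[...,0]<130)&(hsv[...,1]>100)
for lo,hi in ((.07,.095),(.0,.07)):
    Q=P[blue&(z>lo)&(z<hi)];print(cv2.minAreaRect((Q[:,:2]*1000).astype(np.float32)),np.percentile(Q[:,2],[5,50,95]),len(Q))
print(bot.read_state()['tool_pos'])
E
```

```text
((483.9431457519531, -286.62115478515625), (70.78132629394531, 47.1534309387207), 20.195348739624023) [0.0717 0.0812 0.0825] 1767
((475.3958435058594, -285.162353515625), (91.01544189453125, 53.435150146484375), 19.271631240844727) [0.0011 0.0221 0.0658] 2751
[ 0.4755 -0.2884  0.2104]
```

View pics/w3.png

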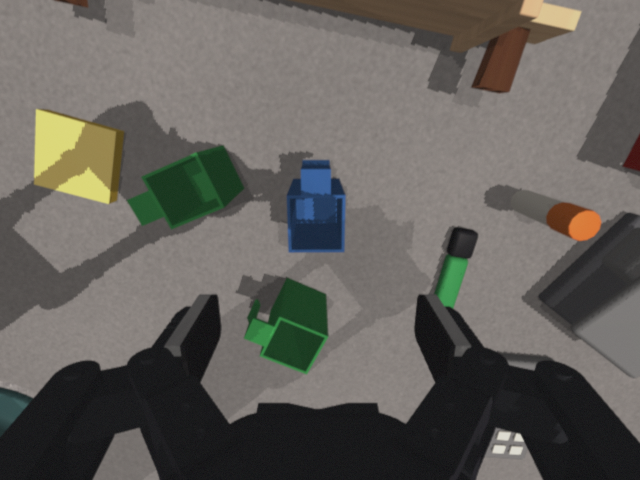

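```bash
python3 - <<'E'
from h import *
rel([.4743,-.2901,.038],-70.0)
E
```

```text
shift [ -2.    1.  172.4] turn [ 0.06 -0.08 -0.14] n 4.135750844506332 0.024682834059383135
```

Emit:
arm_command(
  targets="-2 1 40 0 0 0 0.85;-2 1 75 0 0 0 0.85;-2 1 105 0 0 0 0.85;-2 1 135 0 0 0 0.85;-2 1 160 0 0 0 0.85;-2 1 172 0 0 0 0.85;-2 1 172 0 0 0 0.85",
  newtons=25,
)

```text
time: 11.53
tool_pos: [0.4718, -0.2886, 0.0369]
tcp_rot: [-3.093, -0.541, 0.002]
wrist_force: [-0.3, 0.3, 0.1]
width: 0.848
```

```bash
python3 - <<'E'
from h import *
rel([.4743,-.2901,.038],-70.0)
shot('side','side8')
im=cv2.imread('pics/side8.png')[240:420,220:420];cv2.imwrite('pics/side8z.png',cv2.resize(im,(667,600)))
E
```

```text
shift [ 1.8  2.3 -1.1] turn [-0.12  0.05 -0.16] n 0.07573724846399342 0.0286167255989236
```

View pics/side8z.png

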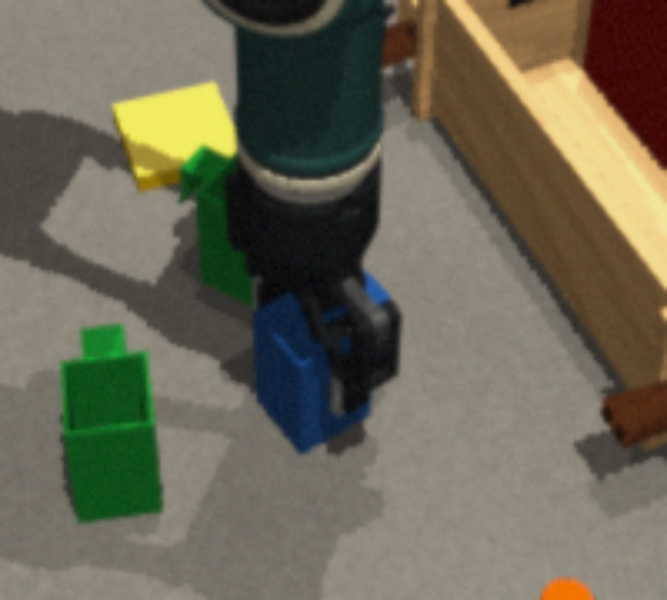

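The open fingers stand on either side of the blue cup. I nudge, close, then lift.

Emit:
arm_command(
  targets="1.5 2 0 0 0 0 0.85;1.5 2 0 0 0 0 0;1.5 2 0 0 0 0 0;1.5 2 0 0 0 0 0;1.5 2 0 0 0 0 0;1.5 2 0 0 0 0 0;1.5 2 0 0 0 0 0",
  newtons=30,
)

```text
time: 12.17
tool_pos: [0.4792, -0.2933, 0.0428]
tcp_rot: [3.089, 0.54, 0.012]
wrist_force: [-0.8, 0.4, 5.4]
width: 0.557
```

```bash
python3 - <<'E'
from h import *
print(bot.read_state()['width']*85, bot.read_state()['tool_pos'])
E
```

```text
47.38220192824145 [ 0.47922382 -0.29329178  0.04278611]
```

Emit:
arm_command(
  targets="0 0 -20 0 0 0 0;0 0 -50 0 0 0 0;0 0 -90 0 0 0 0;0 0 -120 0 0 0 0;0 0 -130 0 0 0 0;0 0 -130 0 0 0 0;0 0 -130 0 0 0 0",
)

```text
time: 12.75
tool_pos: [0.4769, -0.2921, 0.1704]
tcp_rot: [3.091, 0.54, 0.008]
wrist_force: [-1.4, 0.0, -1.7]
width: 0.56
```

```bash
python3 - <<'E'
from h import *
np.set_printoptions(precision=4,suppress=True)
shot('side','side9');st=bot.read_state();print(st['tool_pos'],st['width'],st['wrist_force'])
im=cv2.imread('pics/side9.png')[180:380,220:440];cv2.imwrite('pics/side9z.png',cv2.resize(im,(660,600)))
shot('wrist','w4')
im,P=cloud('wrist','w4');hsv=cv2.cvtColor(im,cv2.COLOR_BGR2HSV)
blue=(hsv[...,0]>105)&(hsv[...,0]<130)&(hsv[...,1]>100)
T=R.from_rotvec(st['tcp_rot']).as_matrix();L=(P-st['tool_pos'])@T
Q=L[blue&(P[...,2]>.15)];print(np.nanpercentile(Q,[1,50,99],axis=0),len(Q))
im,P=cloud('side','side9');hsv=cv2.cvtColor(im,cv2.COLOR_BGR2HSV)
blue=(hsv[...,0]>105)&(hsv[...,0]<130)&(hsv[...,1]>100)&(P[...,0]<.6)&(P[...,1]<-.2)&(P[...,1]>-.4)
L=(P-st['tool_pos'])@T
Q=L[blue];print(np.nanpercentile(Q,[1,50,99],axis=0),len(Q))
E
```

```text
[ 0.476  -0.2914  0.1688] 0.5586499747075824 [ 0.2284  0.4926 -2.8207]
[[-0.0274 -0.0221 -0.0395]
 [ 0.0054  0.0012 -0.0281]
 [ 0.0444  0.0246  0.0167]] 21082
[[-0.0285 -0.0229 -0.0819]
 [-0.0159  0.0149 -0.0075]
 [ 0.0207  0.0318  0.0357]] 1212
```

View pics/side9z.png

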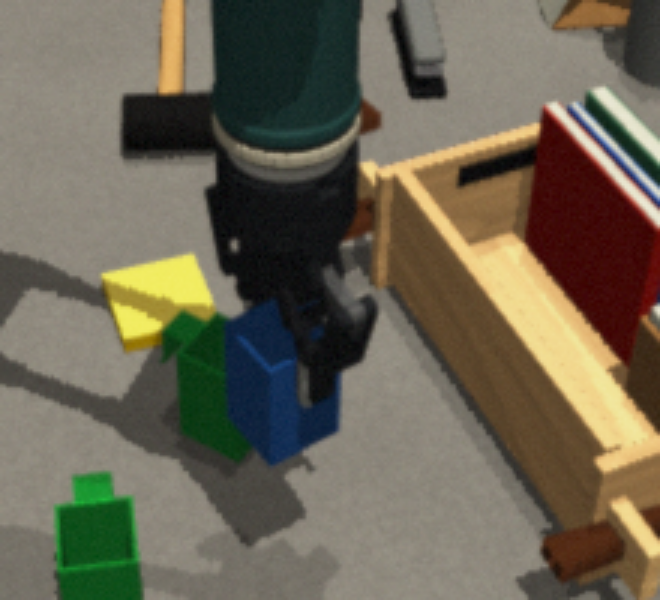

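View pics/w4.png

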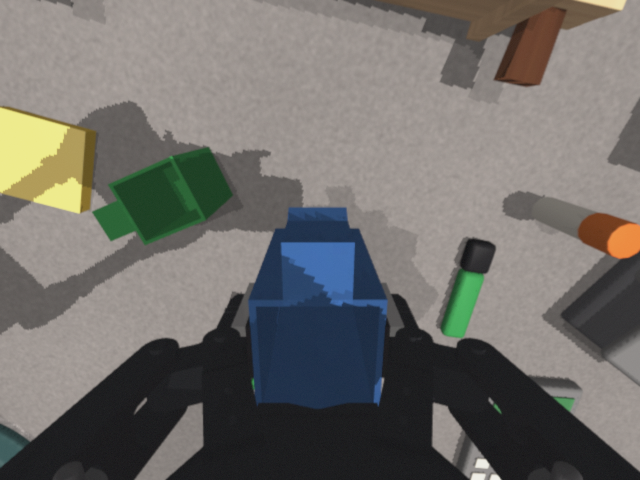

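```bash
python3 - <<'E'
from h import *
np.set_printoptions(precision=4,suppress=True)
z=np.load('pics/w4.npz');im,P=cloud('wrist','w4');hsv=cv2.cvtColor(im,cv2.COLOR_BGR2HSV)
blue=(hsv[...,0]>105)&(hsv[...,0]<130)&(hsv[...,1]>100)&(P[...,2]>.1)
T=R.from_rotvec(z['tr']).as_matrix();L=(P-z['tp'])@T
for a in np.arange(-.030,.05,.005):
    k=blue&(L[...,0]>=a)&(L[...,0]<a+.005)
    if k.sum()>5:print(round(a,3),k.sum(),'z top',np.percentile(L[k][:,2],[0.5,2,5]),'y',L[k][:,1].min(),L[k][:,1].max())
print('tool z axis',T[:,2])
E
```

```text
-0.03 8927 z top [-0.0373 -0.0357 -0.0344] y -0.020558230686059803 0.024767042792270617
-0.025 522 z top [-0.0397 -0.0392 -0.0389] y -0.022609288096101382 0.025372949671533737
-0.02 537 z top [-0.0399 -0.0394 -0.0391] y -0.02243218498805764 0.025257097326684134
-0.015 520 z top [-0.0399 -0.0395 -0.0391] y -0.022763207363047565 0.025221891146260833
-0.01 498 z top [-0.0399 -0.0395 -0.0392] y -0.022565983157753447 0.025216244405168252
-0.005 476 z top [-0.0397 -0.0395 -0.0392] y -0.022785949621152234 0.025080930053617993
0.0 438 z top [-0.0399 -0.0395 -0.0392] y -0.02277440620292408 0.02522395255365299
0.005 376 z top [-0.0719 -0.0395 -0.0392] y -0.022697209450776034 0.025226728069188967
0.01 317 z top [-0.0536 -0.0395 -0.0392] y -0.02395774357313279 0.02625512322281974
0.015 688 z top [-0.0786 -0.0396 -0.0393] y -0.022650817609809575 0.02524745622665128
0.02 3843 z top [-0.0396 -0.0393 -0.039 ] y -0.022724608923265294 0.025350150138273703
0.025 936 z top [-0.0398 -0.0395 -0.0393] y -0.010674337076397372 0.013407628781028356
0.03 995 z top [-0.0398 -0.0396 -0.0394] y -0.010664820057868049 0.013309631779980072
0.035 1018 z top [-0.0398 -0.0396 -0.0394] y -0.010481419465563507 0.013468477970053924
0.04 2556 z top [-0.0397 -0.0391 -0.0388] y -0.010764896997971918 0.013370932284874484
0.045 98 z top [-0.0083 -0.008  -0.0079] y -0.010407978345994672 0.012690731512660963
tool z axis [ 0.0031 -0.0013 -1.    ]
```

```bash
python3 - <<'E'
from h import *
p=ccoord([-.1165,-.02,0]);print(p);rel([p[0],p[1],.155],-80.75)
E
```

```text
[ 0.61452977 -0.23746644  0.        ]
shift [149.   -3.3  13. ] turn [ 0.04 -0.08 10.58] n 3.5885932734160075 1.4778272497137341
```

Emit:
arm_command(
  targets="30 -1 0 0 0 4 0;60 -2 4 0 0 8 0;90 -3 8 0 0 10.6 0;115 -3 12 0 0 10.6 0;135 -3 13 0 0 10.6 0;149 -3 13 0 0 10.6 0;149 -3 13 0 0 10.6 0;149 -3 13 0 0 10.6 0;149 -3 13 0 0 10.6 0",
)

```text
time: 13.6
tool_pos: [0.6148, -0.2388, 0.1567]
tcp_rot: [3.129, 0.253, 0.003]
wrist_force: [-1.1, -0.6, -1.3]
width: 0.551
```

```bash
cat > hang.py <<'E'
from h import *
import sys
np.set_printoptions(precision=4,suppress=True)
n=sys.argv[1]
for c in ('wrist','side'):
    im,d,st=shot(c,n+c);im,P=cloud(c,n+c);hsv=cv2.cvtColor(im,cv2.COLOR_BGR2HSV);C=(P-CR)@RC
    blue=(hsv[...,0]>100)&(hsv[...,0]<130)&(hsv[...,1]>100)&(C[...,0]<-.03)&(C[...,0]>-.2)&(C[...,2]>.02)&(abs(C[...,1])<.1)
    Q=C[blue];print(c,'blue',len(Q),np.nanpercentile(Q,[1,50,99],axis=0).round(4).tolist())
    wood=(hsv[...,0]>8)&(hsv[...,0]<28)&(hsv[...,1]>60)&(hsv[...,2]>90)&(C[...,2]>.113)&(C[...,2]<.127)&(C[...,0]<-.06)&(C[...,0]>-.11)
    for y0 in (-.1,-.06,0.02,.05,.1):
        k=wood&(abs(C[...,1]-y0)<.02)
        if k.sum()>20: print(c,'rim at',y0,np.percentile(C[k][:,0],[5,50,95]).round(4),np.median(C[k][:,2]).round(4),k.sum())
st=bot.read_state();print('tcp crate',(st['tool_pos']-CR)@RC,'hook',(st['tool_pos']+R.from_rotvec(st['tcp_rot']).apply([.0315,.001,-.0365])-CR)@RC,st['wrist_force'],st['width'])
E
python3 hang.py a; python3 - <<'E'
from h import *
p=ccoord([-.1165,-.02,0]);rel([p[0],p[1],.0855],-80.75)
im=cv2.imread('pics/aside.png')[180:380,240:460];cv2.imwrite('pics/az.png',cv2.resize(im,(660,600)))
E
```

```text
wrist blue 22756 [[-0.1437, -0.0458, 0.1214], [-0.1176, -0.0224, 0.1825], [-0.0719, 0.0009, 0.1962]]
wrist rim at -0.1 [-0.089 -0.083 -0.078] 0.1192 1681
wrist rim at -0.06 [-0.0889 -0.0831 -0.078 ] 0.1192 1682
wrist rim at 0.02 [-0.0889 -0.083  -0.078 ] 0.1194 1684
wrist rim at 0.05 [-0.0889 -0.083  -0.078 ] 0.1194 1680
wrist rim at 0.1 [-0.0888 -0.083  -0.078 ] 0.1194 1690
side blue 1147 [[-0.146, -0.0574, 0.1188], [-0.1346, -0.0346, 0.1637], [-0.0966, 0.0023, 0.2499]]
side rim at -0.1 [-0.0902 -0.0865 -0.0785] 0.1219 140
side rim at -0.06 [-0.09  -0.086 -0.079] 0.122 136
side rim at 0.1 [-0.0898 -0.0866 -0.0787] 0.1218 85
tcp crate [-0.1164 -0.0218  0.1576] hook [-0.085  -0.0227  0.1942] [ 0.7523  0.065  -1.7837] 0.5592449157832203
shift [-0.4 -2.  72.1] turn [ 0.17 -0.2  -0.07] n 1.729227258541281 0.03781009275043669
```

View pics/az.png

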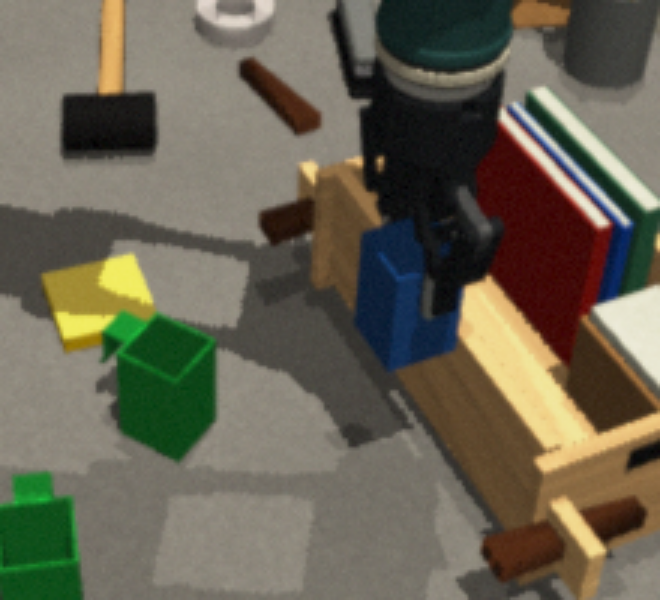

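View pics/awrist.png

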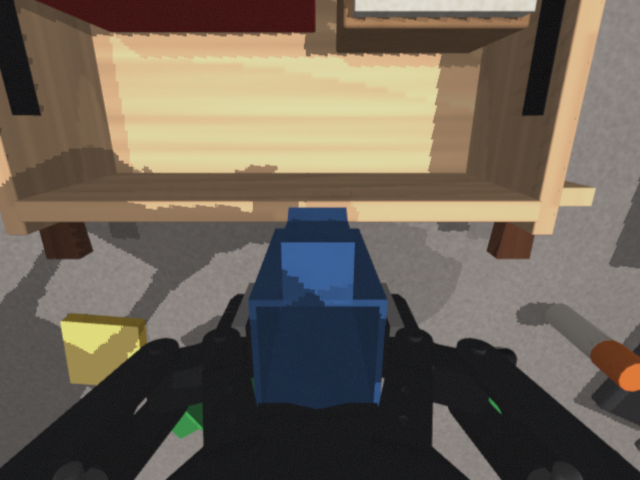

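Emit:
arm_command(
  targets="0.7 -1 15 0.2 -0.2 0 0;0.7 -1 30 0.2 -0.2 0 0;0.7 -1 38 0.2 -0.2 0 0;0.7 -1 38 0.2 -0.2 0 0;0.7 -1 38 0.2 -0.2 0 0",
)

```text
time: 14.12
tool_pos: [0.6158, -0.2376, 0.1188]
tcp_rot: [-3.13, -0.252, 0.002]
wrist_force: [-0.2, 0.0, 0.4]
width: 0.557
```

```bash
python3 hang.py b
```

```text
wrist blue 22326 [[-0.1425, -0.045, 0.0847], [-0.1187, -0.0216, 0.1451], [-0.0707, 0.0017, 0.1582]]
wrist rim at -0.1 [-0.089  -0.0828 -0.078 ] 0.1192 2606
wrist rim at -0.06 [-0.089  -0.0828 -0.078 ] 0.1192 2622
wrist rim at 0.02 [-0.0888 -0.0827 -0.0779] 0.1193 2575
wrist rim at 0.05 [-0.0887 -0.0826 -0.0779] 0.1193 2558
wrist rim at 0.1 [-0.0886 -0.0827 -0.0779] 0.1194 2474
side blue 1087 [[-0.1441, -0.0557, 0.0807], [-0.1322, -0.0332, 0.1257], [-0.0947, 0.0035, 0.2063]]
side rim at -0.1 [-0.09   -0.0859 -0.0787] 0.1222 145
side rim at -0.06 [-0.0899 -0.0863 -0.0781] 0.1219 127
side rim at 0.1 [-0.0899 -0.0878 -0.0791] 0.1213 27
tcp crate [-0.114  -0.0211  0.1205] hook [-0.0826 -0.0221  0.1571] [ 0.026  -0.3163 -0.8584] 0.5563244998547353
```

View pics/bwrist.png

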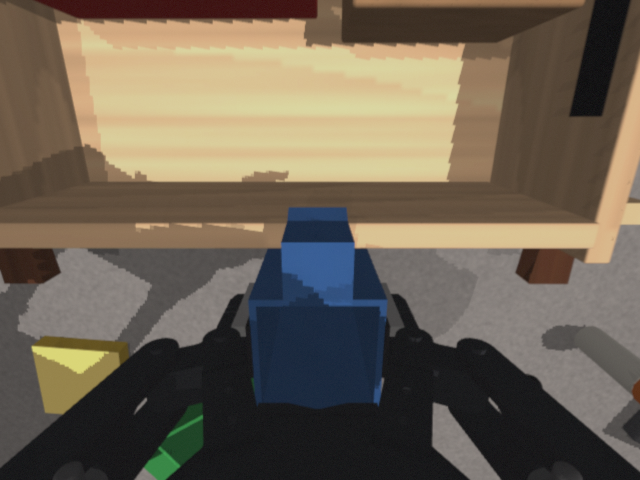

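Seen in the same view, the hook centre (-0.0835) lines up with the board middle (-0.0834). I lower it.

Emit:
arm_command(
  targets="0 0 8 0 0 0 0;0 0 16 0 0 0 0;0 0 24 0 0 0 0;0 0 30 0 0 0 0;0 0 33 0 0 0 0;0 0 33 0 0 0 0;0 0 33 0 0 0 0",
)

```text
time: 14.8
tool_pos: [0.6167, -0.2376, 0.0865]
tcp_rot: [-3.131, -0.253, -0.0]
wrist_force: [-0.1, 0.4, -1.6]
width: 0.556
```

```bash
python3 hang.py c;python3 - <<'E'
import cv2
im=cv2.imread('pics/cside.png')[180:380,240:460];cv2.imwrite('pics/cz.png',cv2.resize(im,(660,600)))
E
```

```text
wrist blue 20911 [[-0.1416, -0.0451, 0.052], [-0.1246, -0.0216, 0.1147], [-0.0697, 0.0015, 0.126]]
wrist rim at -0.1 [-0.0888 -0.0824 -0.0779] 0.1191 4150
wrist rim at -0.06 [-0.0889 -0.0825 -0.0779] 0.1192 4156
wrist rim at 0.02 [-0.0886 -0.0823 -0.0779] 0.1193 4091
wrist rim at 0.05 [-0.0886 -0.0823 -0.0779] 0.1193 4063
wrist rim at 0.1 [-0.0887 -0.0825 -0.0778] 0.1193 1026
side blue 1041 [[-0.1434, -0.0586, 0.0481], [-0.1312, -0.0334, 0.0934], [-0.094, 0.0034, 0.189]]
side rim at -0.1 [-0.0903 -0.0864 -0.0784] 0.1218 149
side rim at -0.06 [-0.0895 -0.0851 -0.0782] 0.1218 77
tcp crate [-0.1138 -0.0209  0.0873] hook [-0.0824 -0.0219  0.1239] [-0.8458  0.3487 -1.9008] 0.5583053853141876
```

View pics/cwrist.png

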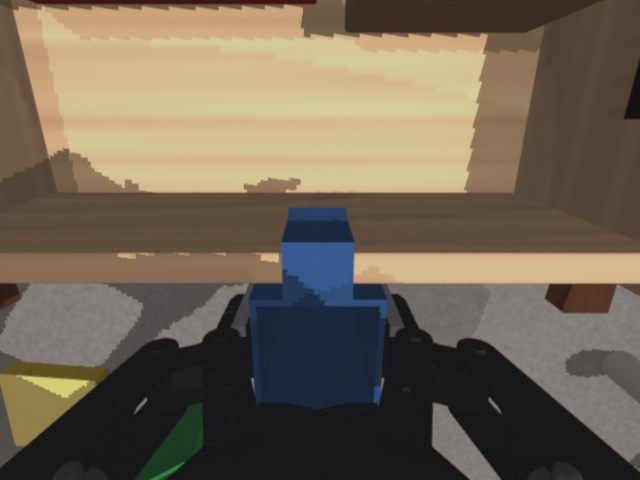

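View pics/cz.png

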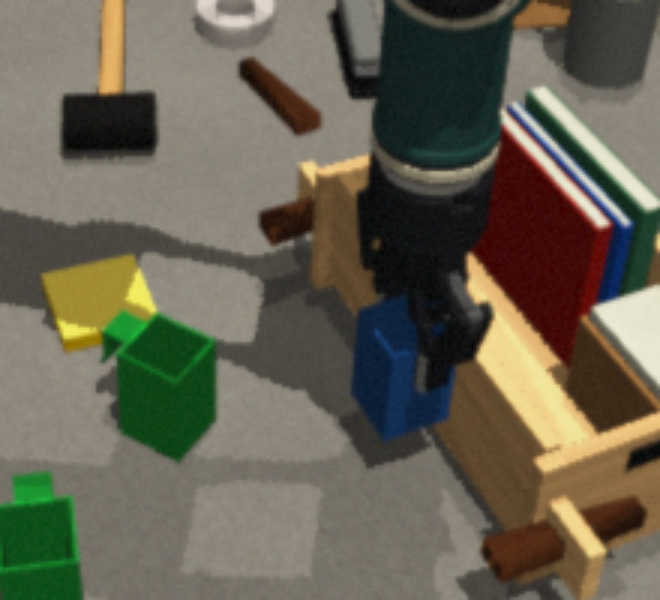

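Emit:
arm_command(
  targets="0 0 2 0 0 0 0;0 0 3 0 0 0 0;0 0 4 0 0 0 0;0 0 4 0 0 0 0",
)

```text
time: 15.23
tool_pos: [0.6172, -0.2379, 0.0839]
tcp_rot: [3.131, 0.253, 0.003]
wrist_force: [-2.0, 1.5, 3.1]
width: 0.556
```

The weight is on the board now, as Fz rose to +3 N. I release it.

Emit:
arm_command(
  targets="0 0 0 0 0 0 0.62;0 0 0 0 0 0 0.7;0 0 0 0 0 0 0.8;0 0 0 0 0 0 0.9;0 0 0 0 0 0 1;0 0 0 0 0 0 1;0 0 0 0 0 0 1",
)

```text
time: 15.82
tool_pos: [0.6169, -0.2378, 0.0829]
tcp_rot: [-3.131, -0.253, -0.002]
wrist_force: [0.2, 0.1, -0.2]
width: 0.998
```

```bash
python3 hang.py d
```

```text
wrist blue 20671 [[-0.1407, -0.0452, 0.0541], [-0.1246, -0.0222, 0.1115], [-0.0682, 0.0009, 0.1237]]
wrist rim at -0.1 [-0.0888 -0.0824 -0.0779] 0.1191 4372
wrist rim at -0.06 [-0.0888 -0.0824 -0.0779] 0.1192 4393
wrist rim at 0.02 [-0.0888 -0.0827 -0.0779] 0.1193 4192
wrist rim at 0.05 [-0.0887 -0.0827 -0.078 ] 0.1193 4097
wrist rim at 0.1 [-0.0891 -0.0838 -0.0781] 0.1194 655
side blue 1118 [[-0.1425, -0.0775, 0.0433], [-0.1266, -0.0339, 0.0938], [-0.0888, 0.0032, 0.1901]]
side rim at -0.1 [-0.0901 -0.0863 -0.0781] 0.1221 145
side rim at -0.06 [-0.0901 -0.0823 -0.0777] 0.1217 27
tcp crate [-0.1141 -0.0207  0.083 ] hook [-0.0827 -0.0217  0.1195] [-0.3018 -0.3466 -0.4215] 1.0049180814269292
```

View pics/dwrist.png

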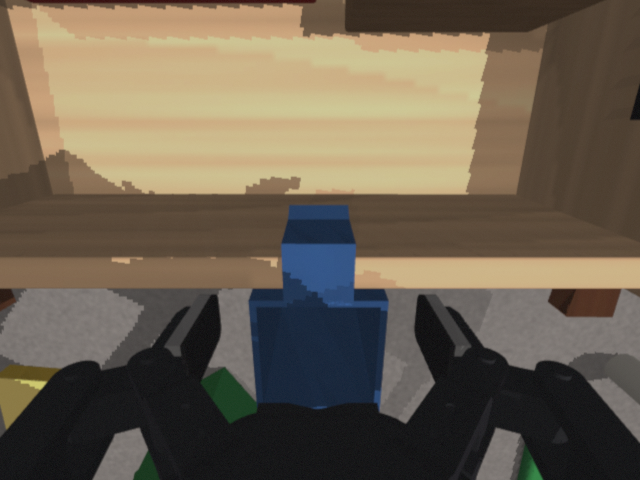

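The cup hangs still with both pads clear of it: its sides are at columns 250 and 387, and the pads at 218 and 418. I retreat straight up.

Emit:
arm_command(
  targets="0 0 -15 0 0 0 1;0 0 -40 0 0 0 1;0 0 -75 0 0 0 1;0 0 -115 0 0 0 1;0 0 -150 0 0 0 1;-40 0 -160 0 0 0 1;-80 0 -160 0 0 0 1;-120 0 -160 0 0 0 1;-160 0 -160 0 0 0 1;-160 0 -160 0 0 0 1",
)

```text
time: 16.75
tool_pos: [0.4523, -0.2633, 0.2418]
tcp_rot: [-3.13, -0.249, 0.006]
wrist_force: [0.0, 0.5, -0.6]
width: 0.999
```

Emit:
arm_command(
  targets="0 0 0 0 0 0 1;0 0 0 0 0 0 1;0 0 0 0 0 0 1",
)

```text
time: 17.0
tool_pos: [0.4601, -0.2636, 0.2433]
tcp_rot: [3.131, 0.253, 0.004]
wrist_force: [-0.1, 0.3, -0.3]
width: 0.998
```

```bash
python3 hang.py e; python3 - <<'E'
from h import *
wedge('side10'); shot('top','top9')
im,P=cloud('side','side10');C=(P-CR)@RC;hsv=cv2.cvtColor(im,cv2.COLOR_BGR2HSV)
b=(hsv[...,0]>105)&(hsv[...,0]<130)&(hsv[...,1]>120)&(C[...,0]<-.09)&(C[...,0]>-.2)&(C[...,1]<.05)&(C[...,1]>-.1)&(C[...,2]>.03)&(C[...,2]<.14)
Q=C[b]
for lo in (.05,.065,.08,.095,.11):
    q=Q[(Q[:,2]>lo)&(Q[:,2]<lo+.012)];print(lo,len(q),np.percentile(q[:,0],[2,98]).round(4),np.percentile(q[:,1],[2,98]).round(4))
cv2.imwrite('pics/fz.png',cv2.resize(im[180:400,220:540],(800,550)))
st=bot.read_state();print(st['time'],st['tool_pos'])
E
```

```text
wrist blue 3915 [[-0.1427, -0.0452, 0.0407], [-0.1192, -0.0218, 0.0462], [-0.0941, 0.0013, 0.1222]]
side blue 1402 [[-0.1423, -0.0469, 0.0445], [-0.1174, -0.0319, 0.0979], [-0.0761, 0.0028, 0.1272]]
side rim at -0.1 [-0.0902 -0.0862 -0.0788] 0.122 140
side rim at -0.06 [-0.0901 -0.0858 -0.0782] 0.1223 133
side rim at 0.02 [-0.0897 -0.0858 -0.0785] 0.1221 105
side rim at 0.05 [-0.0898 -0.0861 -0.0787] 0.122 102
side rim at 0.1 [-0.0898 -0.0859 -0.0788] 0.1219 99
tcp crate [-0.273  -0.0208  0.243 ] hook [-0.2416 -0.0218  0.2795] [-0.7555 -0.08   -0.4555] 0.9993405820910796
wedge end x pct 180 [-0.1335 -0.1334 -0.1332 -0.1328]
tcp crate [-0.2732 -0.0208  0.2428] [-0.5  0.2 -0.6]
0.05 122 [-0.1406 -0.0923] [-0.0468  0.0001]
0.065 149 [-0.1412 -0.0932] [-0.0473  0.0021]
0.08 180 [-0.1412 -0.0927] [-0.0463  0.0026]
0.095 211 [-0.1419 -0.0928] [-0.0467  0.0022]
0.11 248 [-0.1422 -0.093 ] [-0.0466  0.002 ]
17.2 [ 0.45986313 -0.26332167  0.24270341]
```

View pics/fz.png

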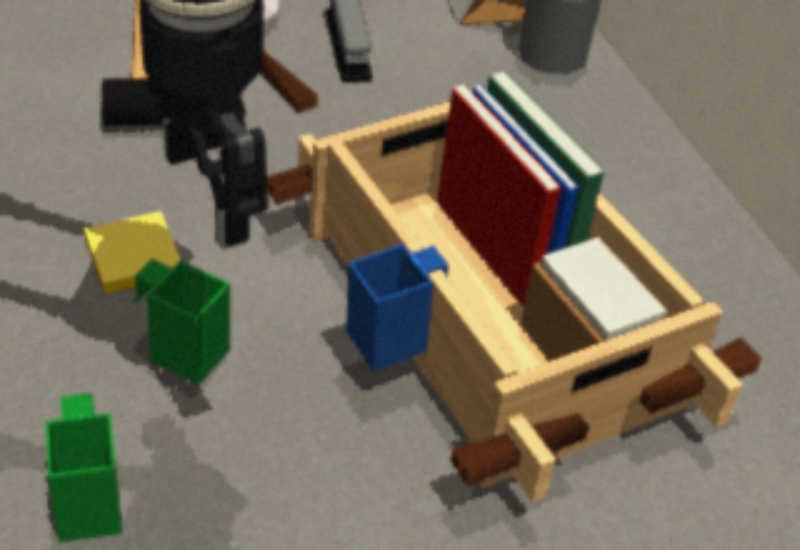

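View pics/top9.png

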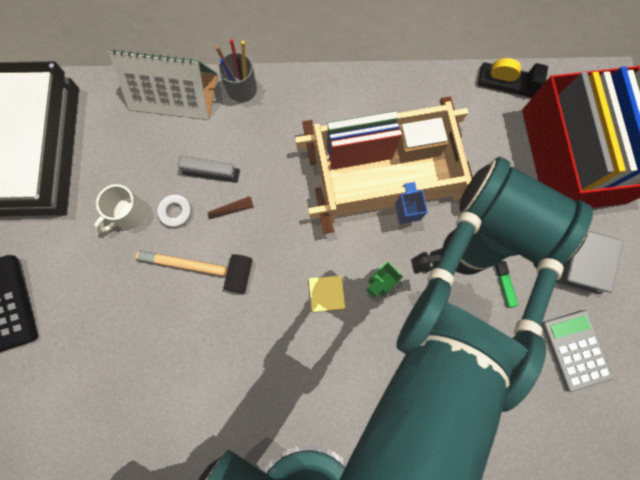

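```bash
python3 - <<'E'
from h import *
print(bot.finish_job())
E
```

```text
the job is handed in; nothing more can be done
None
```

I drove the loose wedge home with the mallet in three strokes, drawing the mallet off after each. I then laid the mallet back near where it started and hung the blue cup by its hook on the crate's front board. The job was handed in at about 17 s of the 58 s; no verdict was reported.

Last checks:
- **Wedge:** its struck end moved from -0.158 to -0.133 in the crate's x, about 25 mm. On the last stroke it met a hard stop, with the force rising to 18 N and no further travel. The camera reading is about 2 mm past the nominal home position of -0.135, which is within the calibration error.
- **Mallet:** it lies flat with its head top at 0.055 m and is let go. I measured this from the side view after releasing it, and the final top view shows it in the same place.
- **Cup:** it hangs upright and released outside the front board. Its hook is about 1 to 2 mm from the board's middle, and the tilt measures about 0.03 rad or less.
- **Desk things:** none of the bystanders in view look shifted in the final top and side pictures. I did not measure them, and the arm hid part of the top view.

One move above the cup went the wrong way because I wrote it in the old tool axes. It was at about 0.2 m height, touched nothing, and I corrected it before grasping.

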